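# Set up a battery pack test

## Robot

A 7-joint arm with a two-finger parallel gripper is mounted at the origin on the work surface. World frame = base frame: x ahead of the robot, y to its left, z up, the work surface at z = 0. Lengths are in m, angles in rad, forces in N, time in s.
With the tool pointing down it reaches from about 0.35 to 0.9 m from the base axis. Payload 8.1 kg.
Tool frame: the origin (TCP) lies midway between the tips of the shut fingers; the grasp point (between the pads) lies grip_depth behind it (grip_depth is the distance from the TCP to the grasp point, in m); z points along the fingers, y is the line along which they close (so a half turn about z gives the same grasp; the last joint's range is limited). The gripper opens to 85 mm and grips with 20 to 120 N. Pads are 22 mm wide; open, the fingers measure 114 mm over their backs; the gripper's body (76 mm by 85 mm) begins 54 mm behind the grasp point. The pads swing forward as they close: fully open they stand 13 mm farther back than shut.
Start: joints at [1.211, 0.434, 0.025, 1.573, -0.012, 1.134, -0.075], TCP at [0.159, -0.605, 0.231] pointing down, gripper open.
Joint ranges: [-2.62, 2.62], [-0.44, 2.09], [-1.27, 1.32], [0.08, 2.57], [-1.32, 4.46], [0.12, 2], [-2.74, 2.74]. Speed limits (rad/s): [2.22, 2.22, 3.01, 3.01, 3.14, 3.14, 3.14].

## Interface

Orientations are given as a 3x3 rotation matrix whose columns are the frame's x, y, z axes.
In Python, from bench import * gives the robot as it stands.
- The arm moves only by the shell command python3 -m creep 'ROWS' [FORCE]. ROWS is JSON, a list of rows, each a list of 5 numbers: the finger opening in mm, from 0 to 85.4, then the shift along the tool's x, y, z in mm, then the turn about the tool's z in degrees. A call has 1 to 10 rows; each row shifts and turns the commanded pose from where the row before left it, along the tool's axes as they then stand; what a row does not reach is not made up. A row lasts 1/10 s, in which the tool goes at most 50 mm and 8.59 degrees, less where a joint would pass 70% of its speed; a pose out of reach is approached as far as the arm can. A call is refused whole if a number of a shift passes 50 or a number of a turn 8.59, either way. A call with a gripper value outside its range is refused whole. The fingers move at their own pace and stop on an object; FORCE is the grip in N (left out, the last holds). Time passes only in rows, so rows that do not move let the fingers close. It gives the time, the measured TCP pose, the force, the opening and the grip force at its end, in the units of the state.
- observe(): the state, without advancing time (a new reading comes with each control period).
- capture(name): name is "scene" or "top"; returns a dict with "frame" (384x512x3 uint8, red, green, blue), "vfov" (degrees; the focal length in pixels is half the picture's height over the tangent of half this angle, whatever the lens; pixels are square), "cx", "cy" (the principal point, pixels), "k1" (the pictures are not rectified: a ray, as slopes to the right and down, at radius r is drawn at 1 + k1 r^2 times it, then the intrinsics apply), "rvec" (rotation vector, rad) and "tvec" (3), from world to camera coordinates, as OpenCV has them. Camera axes: x right, y down, z forward; pixel columns grow to the right and rows downward; lengths in m; the calibration is good to about 2 mm. A picture is of the moment at which its call begins. There is no depth.
- sign_off(): hands the job in; it is judged then, once.
Trained networks look in a picture, given as the dict that the camera call returned (one of the last four; its "shot" number tells which), for a name from the list of things; names that differ only in an ending like _2 or _b are one class to them, and where a whole thing is asked for, a point or a joint stands for the part that bears it (a point fixed in the world has none). Each returns a list of dicts, best first, with "confidence" (0 to 1); they miss things now and then, are a little off and sometimes report something else, mostly with a low value. They report only what shows in the picture. A call takes as long as a camera call. They do not tell look-alikes from the thing itself.
- recognise(target, picture): "position" ([x, y, z] in m, in world coordinates, good to about 4 mm: the middle of the surface that is visible of it).
The state is a dict: "time": time; "joint_pos": joint angles; "qvel": joint speeds; "effort": joint torques, N m; "tool_pos": TCP position; "ee_rot": TCP orientation; "ft_force": force on the tool from outside, world axes, zero at the start; "ft_torque": the same for the moment, N m; "finger_gap": opening from 0.0 (shut) to 1.0 (fully open); "gripper_force": force on a finger pad.
Only numpy, scipy, OpenCV 4.12 (cv2) and the standard library are available. Lean on these libraries where they do the work, as an engineer would, in place of code of your own. Each camera call takes 0.05 s, during which the arm holds its last target. There are 200 camera calls.

## Task

Get the pack tester ready and start it: take the loose grey cap off every battery pack that wears one and set each cap, rib up, flat into a pocket of its own in the wooden rack; stand all three uncapped packs upright, centred and square on the contact pads, one on each; and tilt the tester's display up to 45 degrees. Once all of that is in place, press the start button, and leave everything so, with the other things on the bench left alone.

Things in the scene. Friction and masses are not known exactly. Their poses are not given: they have to be found in the camera images.
- console: White pack tester, fixed. In its frame x -160 to +120 mm (front to back), y -160 to +160. Origin at bench level, midway across. Low front deck (x -160 to 0, 30 mm high) with three square brass contact pads in a row along y and the start button at its -y end; behind it (x 0 to +120) a housing 66 mm high with the display on top.
- pad0 (a point): Centre of the first contact pad (62 mm square, flush with the deck, 30 mm above the bench); its axes are the tester's. The pads lie in a row along the tester's y axis, 82 mm apart; any pack may go on any pad.
- pad1 (a point): Centre of the middle contact pad, same as pad0.
- pad2 (a point): Centre of the third contact pad, same as pad0, the one beside the start button (71 mm from the button's axis).
- start (a joint): Travel of the start button: 0 released, 0.006 m fully down; it counts as pressed beyond 0.004. Round black button, 28 mm across, spring of about 5 N at full travel, comes back by itself.
- start_top (a point): Centre of the top of the start button; pressed straight down.
- display (a joint): Tilt of the display, rad: 0 flat, face up on the housing; grows as its far edge is raised; stop at 1.45; 45 degrees is 0.785. Stiff hinge: stays where left, takes 4 to 6 N at the handle to raise. May start raised by up to 0.2. Panel 120 mm long from the hinge, 270 mm wide, 12 mm thick.
- display_hinge (a point): Point on the display's hinge axis (which runs along the tester's y axis), middle of the panel's near edge, on top of the housing; turns with the panel: its x axis points along the panel to the far edge, z out of the screen.
- display_bar (a point): Middle of the display's handle: round steel bar 10 mm thick, 90 mm long, parallel to the hinge, 156 mm from the hinge axis along the panel and 6 mm along its normal, 36 mm beyond the far edge on two arms. With the display flat it overhangs the back of the housing, 72 mm above the bench, free space below. It can turn between the fingers.
- rack: Wooden cap rack, fixed, open tray 272 x 94 x 18 mm (long along its x) with three square pockets in a row, each 84 x 84 mm inside; floor and walls 5 mm thick, rims 18 mm above the bench. Origin: centre of its underside.
- mat: Flat dark rubber mat, 290 x 210 mm, 1 mm, fixed, on which the packs start; it may lie left or right of the tester with the rack on the other side. Origin: its centre.
- pocket0 (a point): Centre of the floor of pocket 0 of the rack (pockets 89 mm apart along the rack's x axis); axes as the rack's. Any cap may go in any pocket, one each.
- pocket1 (a point): Centre of the floor of pocket 1 of the rack (pockets 89 mm apart along the rack's x axis); axes as the rack's. Any cap may go in any pocket, one each.
- pocket2 (a point): Centre of the floor of pocket 2 of the rack (pockets 89 mm apart along the rack's x axis); axes as the rack's. Any cap may go in any pocket, one each.
- pack0: Battery pack: square block of nine short orange cells between black end plates, 56 x 56 x 42 mm high, about 0.26 kg. Origin: centre of its underside; z up, x and y square to its sides. Three are present; one may start without its cap.
- cap0: Grey terminal cap, at first loose over the top of pack0 (skirt 12 mm down, 2 mm play): 64 x 64 mm, plate top at 15 mm, on it a grip rib 12 mm thick (along x), 36 mm long (along y), 22 mm tall; 37 mm high in all, 40 g. Origin: centre of the skirt's lower rim, 30 mm above the pack's underside when fitted; z towards the rib. Two or three caps are present; an absent one reads None.
- pack1: Battery pack: square block of nine short orange cells between black end plates, 56 x 56 x 42 mm high, about 0.26 kg. Origin: centre of its underside; z up, x and y square to its sides. Three are present; one may start without its cap.
- cap1: Grey terminal cap, at first loose over the top of pack1 (skirt 12 mm down, 2 mm play): 64 x 64 mm, plate top at 15 mm, on it a grip rib 12 mm thick (along x), 36 mm long (along y), 22 mm tall; 37 mm high in all, 40 g. Origin: centre of the skirt's lower rim, 30 mm above the pack's underside when fitted; z towards the rib. Two or three caps are present; an absent one reads None.
- pack2: Battery pack: square block of nine short orange cells between black end plates, 56 x 56 x 42 mm high, about 0.26 kg. Origin: centre of its underside; z up, x and y square to its sides. Three are present; one may start without its cap.
- cap2: Grey terminal cap, at first loose over the top of pack2 (skirt 12 mm down, 2 mm play): 64 x 64 mm, plate top at 15 mm, on it a grip rib 12 mm thick (along x), 36 mm long (along y), 22 mm tall; 37 mm high in all, 40 g. Origin: centre of the skirt's lower rim, 30 mm above the pack's underside when fitted; z towards the rib. Two or three caps are present; an absent one reads None.
- bin: Bystander: empty black bin 90 x 130 x 60 mm; origin centre of underside. Leave alone.
- driver: Bystander: screwdriver lying on the bench. Leave alone.
Not all that is in view belongs to the job. What is shaped like the cap1 but purple or yellow is not meant.

How it is judged:
By the outcome, as a careful person would: the job done as asked, in the order asked, and still so for the second after the job is handed in, with the robot touching nothing.
Of cap0, cap1, cap2 only 2 to 3 are there at a start; the rules pass over those that are not, and their reading is None.
At some moment in a run one of pack0, pack1, pack2 may be knocked a few centimetres aside while the robot is not near it.
Once in a run the grip may slacken for a moment while it holds something.
It also fails if it takes over 210 s, if anything falls off the work surface, if the arm or the gripper's body presses on something with over 40 N, if the wrist force passes 120 N, or if a joint passes its speed limit or range.

## Working session

There is one attempt and no reset: what is moved stays moved. The work goes in short steps, Python scripts to look and compute and a shell command to move; the robot and the scene stay as the last step left them, time stands still between calls to the robot, and variables do not carry over. Pictures are saved under pics/ and viewed, at most 15 in all, crops included, and the job is handed in when it is done.

```bash
ls; mkdir -p pics; python3 - <<'E'
from bench import *
import cv2
s=observe(); print(s['time'],s['tool_pos'],s['ee_rot'],s['finger_gap'],s['ft_force'])
for n in ("scene","top"):
    p=capture(n); cv2.imwrite(f"pics/{n}0.png",p["frame"][:,:,::-1])
    print(n,p['vfov'],p['cx'],p['cy'],p['k1'],p['rvec'],p['tvec'])
    for t in ("console","rack","mat","pack0","cap0","start_top","display_bar","bin","driver"):
        try: print(t,[(([round(float(v),3) for v in d["position"]]),round(d["confidence"],2)) for d in recognise(t,p)])
        except Exception as e: print(t,e)
E
```

```text
pics
0.0 [ 0.15858046 -0.60402154  0.23052978] [[ 9.67220043e-01  2.53939173e-01 -5.33429776e-04]
 [ 2.53939695e-01 -9.67218907e-01  1.48886911e-03]
 [-1.37861174e-04 -1.57552304e-03 -9.99998749e-01]] 1.0029446133966426 [-0.13290554 -0.06023295 -0.28056654]
scene 52.649133256512265 261.7607994916502 186.28360388308502 -0.08294422241621069 [ 1.96231883  0.94082204 -0.50582966] [-0.24428721 -0.15701883  1.49544221]
console [([0.615, -0.062, 0.053], 0.65)]
rack [([0.509, 0.323, 0.003], 0.71), ([0.57, -0.323, 0.045], 0.41)]
mat [([0.493, -0.348, -0.002], 0.76)]
pack0 [([0.49, -0.303, 0.01], 0.6), ([0.493, -0.347, -0.0], 0.48), ([0.395, -0.378, 0.011], 0.44)]
cap0 [([0.476, -0.29, 0.041], 0.8), ([0.244, -0.378, 0.011], 0.8), ([0.384, -0.364, 0.042], 0.78), ([0.57, -0.322, 0.045], 0.76), ([0.401, -0.521, 0.012], 0.7), ([0.634, -0.042, 0.082], 0.5)]
start_top [([0.454, -0.148, 0.052], 0.48), ([0.59, -0.327, 0.013], 0.17)]
display_bar [([0.632, -0.043, 0.083], 0.55)]
bin []
driver [([0.76, 0.237, 0.023], 0.82)]
top 54.36988666305341 257.07611095172496 185.87534857564827 -0.07687961905149368 [ 2.12173345 -2.14311772  0.18281173] [-0.08677686  0.50765575  1.02617826]
console [([0.544, -0.02, 0.029], 0.95)]
rack [([0.497, 0.321, 0.007], 0.9)]
mat [([0.455, -0.305, 0.003], 0.7), ([0.495, 0.32, 0.006], 0.57)]
pack0 []
cap0 [([0.456, -0.286, 0.047], 0.88), ([0.384, -0.511, 0.014], 0.69), ([0.555, -0.313, 0.048], 0.68), ([0.378, -0.362, 0.046], 0.64)]
start_top [([0.447, -0.142, 0.053], 0.54)]
display_bar [([0.613, -0.03, 0.083], 0.93), ([0.547, -0.017, 0.03], 0.51)]
bin [([0.742, -0.267, 0.005], 0.79)]
driver [([0.753, 0.249, 0.026], 0.57)]
```

View pics/scene0.png

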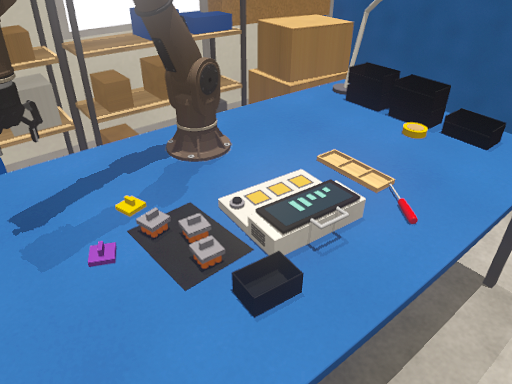

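View pics/top0.png

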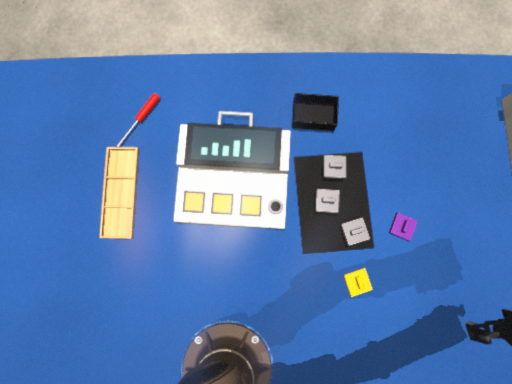

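```bash
cat > h.py <<'E'
import numpy as np, cv2
from bench import *
from scipy.optimize import minimize
def cam(p):
    f=p['frame'].shape[0]/2/np.tan(np.radians(p['vfov']/2))
    return np.array([[f,0,p['cx']],[0,f,p['cy']],[0,0,1.]]),np.array([p['k1'],0,0,0,0.]),np.array(p['rvec'],float),np.array(p['tvec'],float)
def proj(p,X):
    K,d,r,t=cam(p); return cv2.projectPoints(np.asarray(X,float).reshape(-1,1,3),r,t,K,d)[0].reshape(-1,2)
def unproj(p,uv,z):
    K,d,r,t=cam(p); R=cv2.Rodrigues(r)[0]
    n=cv2.undistortPoints(np.asarray(uv,float).reshape(-1,1,2),K,d).reshape(-1,2)
    D=np.c_[n,np.ones(len(n))]@R; C=-R.T@t
    return C+D*((z-C[2])/D[:,2])[:,None]
def tri(ps,uvs):
    A=[];b=[]
    for p,uv in zip(ps,uvs):
        P=unproj(p,[uv],0)[0];Q=unproj(p,[uv],.1)[0];d=(Q-P)/np.linalg.norm(Q-P)
        M=np.eye(3)-np.outer(d,d);A.append(M);b.append(M@P)
    return np.linalg.lstsq(np.vstack(A),np.hstack(b),rcond=None)[0]
def hsv(p): return cv2.cvtColor(p['frame'],cv2.COLOR_RGB2HSV).astype(int)
def box(x0,x1,y0,y1,z0,z1): return np.array([[x,y,z] for x in(x0,x1) for y in(y0,y1) for z in(z0,z1)],float)/1000
CAP=[box(-32,32,-32,32,0,15),box(-6,6,-18,18,15,37)]
CAPT=[box(-32,32,-32,32,13,15),box(-6,6,-18,18,15,37)]
PACK=[box(-28,28,-28,28,0,42)]
RACK=[box(-136,136,-47,47,0,18)]
def place(B,x,y,z,a):
    c,s=np.cos(a),np.sin(a);return B@np.array([[c,-s,0],[s,c,0],[0,0,1]]).T+[x,y,z]
U=8
def sil(p,boxes,pose,org,shape):
    m=np.zeros((shape[0]*U,shape[1]*U),np.uint8)
    for B in boxes:
        q=(proj(p,place(B,*pose))-org+.5)*U
        cv2.fillConvexPoly(m,cv2.convexHull(np.round(q).astype(np.int32)),1)
    return cv2.resize(m.astype(np.float32),(shape[1],shape[0]),interpolation=cv2.INTER_AREA)
def fit(ps,masks,boxes,x0,fixz=True,r=40):
    """ps pictures, masks float full-size masks; x0=(x,y,z,a)"""
    x0=np.array(x0,float); win=[]
    for p,m in zip(ps,masks):
        u,v=proj(p,[x0[:3]])[0].astype(int); a,b=max(0,u-r),max(0,v-r)
        win.append((p,m[b:v+r,a:u+r].astype(np.float32),np.array([a,b])))
    sc=np.array([.01,.01,.01,.3])
    idx=[0,1,3] if fixz else [0,1,2,3]
    def cost(q):
        X=x0.copy();X[idx]+=q*sc[idx]
        return sum(np.abs(sil(p,boxes,X,o,m.shape)-m).sum() for p,m,o in win)
    best=None
    for k in range(2):
        s=np.vstack([np.zeros(len(idx)),np.eye(len(idx))*(1 if k==0 else -.4)])+(0 if best is None else best.x)
        o=minimize(cost,s[0],method='Nelder-Mead',options=dict(initial_simplex=s,xatol=.005,fatol=.02,maxiter=400))
        if best is None or o.fun<best.fun: best=o
    X=x0.copy();X[idx]+=best.x*sc[idx]; return X,best.fun,[m.sum() for _,m,_ in win]
E
python3 - <<'E'
from h import *
a=capture("scene");b=capture("top");print(a['shot'],b['shot'])
z1=cv2.resize(b['frame'][140:260,170:390],None,fx=3.6,fy=3.6,interpolation=cv2.INTER_CUBIC)
cv2.imwrite("pics/topz.png",z1[:,:,::-1])
z2=cv2.resize(a['frame'][170:290,80:320],None,fx=3.3,fy=3.3,interpolation=cv2.INTER_CUBIC)
cv2.imwrite("pics/scz.png",z2[:,:,::-1])
H=hsv(b)
for uv in [(335,160),(328,208),(357,238),(310,240),(310,180)]: print(uv,H[uv[1],uv[0]])
H=hsv(a)
for uv in [(154,215),(194,220),(208,243),(140,245),(208,262)]: print(uv,H[uv[1],uv[0]])
# pads
C={}
for n,p in (("s",a),("t",b)):
    H=hsv(p);m=((abs(H[:,:,0]-24)<6)&(H[:,:,1]>110)&(H[:,:,2]>150)).astype(np.uint8)
    N,L,S,c=cv2.connectedComponentsWithStats(m)
    for i in range(1,N):
        if S[i,4]>30: print(n,S[i].tolist(),c[i].round(2), unproj(p,[c[i]],.03)[0].round(4))
E
```

```text
3 4
(335, 160) [  3  13 202]
(328, 208) [176  10 208]
(357, 238) [177  13 202]
(310, 240) [120  19  67]
(310, 180) [20 16 49]
(154, 215) [137  19  94]
(194, 220) [135  11  94]
(208, 243) [158  11  96]
(140, 245) [107 163 163]
(208, 262) [ 11 202 145]
s [281, 15, 32, 13, 171] [297.24  20.81] [-1.7942  2.234   0.03  ]
s [313, 15, 25, 10, 89] [323.89  20.  ] [-1.6836  2.5079  0.03  ]
s [403, 122, 25, 11, 127] [414.94 127.37] [0.4534 0.7717 0.03  ]
s [290, 176, 21, 11, 135] [299.79 180.67] [0.4647 0.0916 0.03  ]
s [269, 183, 22, 12, 150] [279.21 188.47] [0.4589 0.0101 0.03  ]
s [246, 191, 23, 13, 166] [257.1  196.78] [ 0.4529 -0.0714  0.03  ]
s [115, 196, 31, 20, 324] [130.32 205.22] [ 0.2626 -0.3844  0.03  ]
t [115, 151, 3, 22, 34] [116.03 161.74] [0.5859 0.3256 0.03  ]
t [108, 169, 21, 9, 34] [115.06 175.65] [0.5439 0.3261 0.03  ]
t [214, 195, 10, 12, 64] [217.11 199.31] [0.4709 0.0237 0.03  ]
t [344, 268, 28, 29, 530] [357.53 281.96] [ 0.2329 -0.3708  0.03  ]
```

View pics/topz.png

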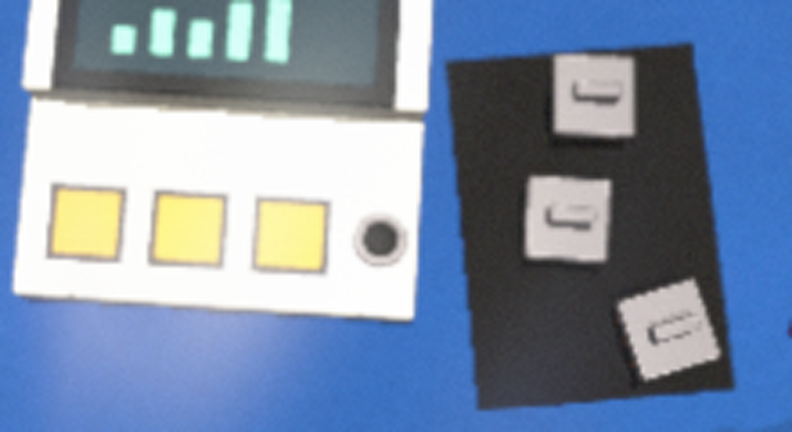

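View pics/scz.png

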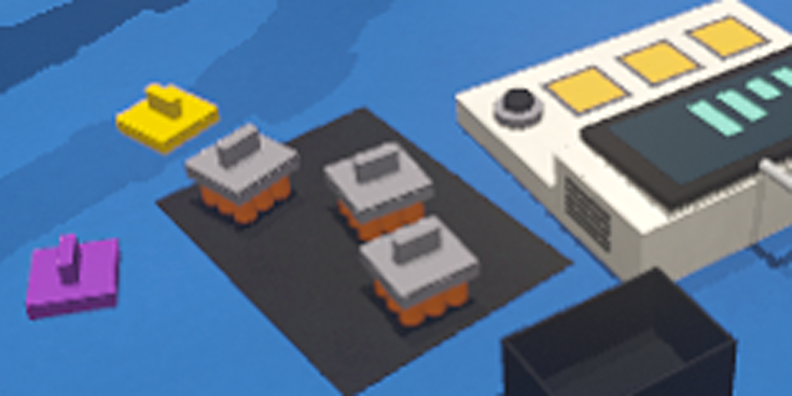

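```bash
cat >> h.py <<'E'
def rots(m): return np.degrees(m)
def capmask(p,top):
    H=hsv(p); return ((H[:,:,1]<50)&(H[:,:,2]>(125 if top else 72))).astype(np.float32)
def quad(p,m,minA,maxA):
    N,L,S,c=cv2.connectedComponentsWithStats(m.astype(np.uint8))
    return [(c[i],S[i],cv2.minAreaRect(np.argwhere(L==i)[:,::-1].astype(np.float32))) for i in range(1,N) if minA<S[i,4]<maxA]
E
python3 - <<'E'
from h import *
a=capture("scene");b=capture("top")
Hb=hsv(b);Ha=hsv(a)
mp=lambda H:((abs(H[:,:,0]-25)<9)&(H[:,:,1]>60)&(H[:,:,2]>140))
T=[c for c,S,r in quad(b,mp(Hb),200,600) if 170<c[0]<280 and 180<c[1]<230]
S_=[c for c,S,r in quad(a,mp(Ha),100,250) if 240<c[0]<320 and 160<c[1]<210]
T.sort(key=lambda c:c[0]);S_.sort(key=lambda c:-c[0])
print(T,S_)
for t,s in zip(T,S_): print("pad tri",tri([a,b],[s,t]).round(4),"top@.03",unproj(b,[t],.03)[0].round(4))
ms=[capmask(a,0),capmask(b,1)]
for x,y,an in [(.456,-.286,1.6),(.555,-.313,1.6),(.378,-.362,1.9)]:
    for an2 in (an-np.pi/2-.0,):
        an_=an2
        print("both",fit([a,b],ms,CAP,(x,y,.031,an_),False,22),"\n top",fit([b],ms[1:],CAP,(x,y,.031,an_),True,22))
# rack
wm=lambda H:((abs(H[:,:,0]-17)<8)&(H[:,:,1]>60)&(H[:,:,2]>110)).astype(np.float32)
w=wm(Hb);w[:,:95]=0;w[:145]=0;w[:,145:]=0;w[243:]=0
print([ (c.round(1),S,r) for c,S,r in quad(b,w,100,5000)])
print("rack",fit([b],[w],RACK,(.5,.321,0,1.6),True,60))
w2=wm(Ha);w2[:140]=0;w2[195:]=0;w2[:,:312]=0;w2[:,400:]=0
print("rack2",fit([a,b],[w2,w],RACK,(.5,.321,0,1.6),False,60))
E
```

```text
[array([193.44610778, 201.48802395]), array([221.75449102, 203.1257485 ]), array([250.42987805, 205.0945122 ])] [array([299.95138889, 180.77083333]), array([279.21383648, 188.55974843]), array([257.16571429, 196.92      ])]
pad tri [0.4652 0.092  0.0297] top@.03 [0.4652 0.0921 0.03  ]
pad tri [0.4595 0.01   0.0301] top@.03 [0.4597 0.0102 0.03  ]
pad tri [ 0.4534 -0.072   0.03  ] top@.03 [ 0.4532 -0.0722  0.03  ]
both (array([ 0.46315452, -0.2909401 ,  0.03296243, -0.07065848]), np.float64(268.890625), [np.float32(723.0), np.float32(511.0)]) 
 top (array([ 0.46342865, -0.29199953,  0.031     , -0.089521  ]), np.float64(49.65625), [np.float32(511.0)])
both (array([ 0.56385222, -0.31621123,  0.03245119, -0.03514709]), np.float64(340.328125), [np.float32(857.0), np.float32(506.0)]) 
 top (array([ 0.56463982, -0.31755615,  0.031     , -0.07176888]), np.float64(86.578125), [np.float32(506.0)])
both (array([ 0.37547779, -0.36754449,  0.03143964,  0.27152733]), np.float64(148.875), [np.float32(490.0), np.float32(551.0)]) 
 top (array([ 0.3754944 , -0.36866673,  0.031     ,  0.2735996 ]), np.float64(88.15625), [np.float32(551.0)])
[(array([117.2, 194.6]), array([ 100,  147,   38,   92, 2072], dtype=int32), ((118.9160385131836, 192.230224609375), (32.08437728881836, 92.23930358886719), 4.513988018035889))]
rack (array([0.49887256, 0.32055027, 0.        , 3.1115286 ]), np.float64(958.90625), [np.float32(2081.0)])
rack2 (array([ 4.98355709e-01,  3.20982270e-01, -1.26379351e-03,  3.10718988e+00]), np.float64(1047.03125), [np.float32(1338.0), np.float32(2081.0)])
```

```bash
cat >> h.py <<'E'
def comp(p,m,xyz,r=0):
    u,v=proj(p,[xyz])[0].round().astype(int); N,L=cv2.connectedComponents(m.astype(np.uint8))
    w=L[v-2:v+3,u-2:u+3].ravel(); l=np.bincount(w[w>0]).argmax(); return (L==l).astype(np.float32)
def capfit(b,x,y,a,z=.031):
    m=comp(b,capmask(b,1),(x+.015,y+.015,z+.015)); m=cv2.morphologyEx(m,cv2.MORPH_CLOSE,np.ones((7,7)))
    return fit([b],[m],CAPT,(x,y,z,a),True,22)
E
python3 - <<'E'
from h import *
a=capture("scene");b=capture("top")
for x,y,an in [(.463,-.292,-.08),(.564,-.317,-.07),(.375,-.368,.27)]: print(capfit(b,x,y,an))
Hb=hsv(b);Ha=hsv(a)
wm=lambda H:((abs(H[:,:,0]-17)<12)&(H[:,:,1]>40)&(H[:,:,2]>90)).astype(np.uint8)
def hull(w):
    N,L,S,c=cv2.connectedComponentsWithStats(w);i=1+S[1:,4].argmax();h=cv2.convexHull(np.argwhere(L==i)[:,::-1].astype(np.int32));o=np.zeros(w.shape,np.uint8);cv2.fillConvexPoly(o,h,1);return o.astype(np.float32)
w=wm(Hb);w[:,:95]=0;w[:,145:]=0;w[:140]=0;w[250:]=0
w2=wm(Ha);w2[:140]=0;w2[195:]=0;w2[:,:312]=0;w2[:,396:]=0
h1,h2=hull(w),hull(w2)
print("rack",fit([b],[h1],RACK,(.5,.321,0,-.03),True,60),fit([a,b],[h2,h1],RACK,(.5,.321,0,-.03),False,60))
# display bar heights
for n in("display_bar","start_top"): print(n,[[d["position"] for d in recognise(n,p)][:1] for p in(a,b)])
E
```

```text
(array([ 0.462674  , -0.29087133,  0.031     , -0.08569144]), np.float64(23.453125), [np.float32(521.0)])
(array([ 0.56315414, -0.31621907,  0.031     , -0.06633344]), np.float64(18.046875), [np.float32(490.0)])
(array([ 0.37493609, -0.36734147,  0.031     ,  0.28830204]), np.float64(22.90625), [np.float32(515.0)])
rack (array([ 0.49946942,  0.32020422,  0.        , -0.02605753]), np.float64(73.59375), [np.float32(3052.0)]) (array([ 4.99310674e-01,  3.19985046e-01,  4.13827311e-04, -2.39513471e-02]), np.float64(126.5625), [np.float32(1442.0), np.float32(3052.0)])
display_bar [[[0.6304, -0.0438, 0.0847]], [[0.6166, -0.0292, 0.0837]]]
start_top [[], [[0.617, -0.0275, 0.0816]]]
```

```bash
cat >> h.py <<'E'
def to(x,y,z,hd=None):
    s=observe();R=np.array(s['ee_rot']);h=np.degrees(np.arctan2(R[1,0],R[0,0]))
    d=R.T@(np.array([x,y,z])-s['tool_pos'])*1000
    print("t",round(s['time'],2),"pos",np.round(s['tool_pos'],4),"head",round(h,2),"gap",round(s['finger_gap'],3),"F",np.round(s['ft_force'],1),"| shift",d.round(1),"" if hd is None else f"turn {(h-hd):.1f}")
E
python3 -c "
import bench;print([n for n in dir(bench) if n[0]!='_']);print(getattr(bench,'grip_depth',None))"
python3 -m creep '[[40,0,0,0,-7.8],[40,0,0,0,-7.8],[40,0,0,0,-7.8],[40,0,0,0,-7.8],[40,0,0,0,-7.8],[40,0,0,0,-7.8],[40,0,0,0,-7.8],[40,0,0,0,-7.8],[40,0,0,0,-7.8],[40,0,0,0,0]]' 40
python3 -c "
from h import *
to(.4627,-.2909,.15,85.1)"
```

```text
['MotionError', 'capture', 'grip_depth', 'observe', 'recognise', 'sign_off']
0.0187
time: 2.5
tool_pos: [0.1585, -0.6046, 0.2313]
ee_rot: [[0.087, 0.996, 0.0], [0.996, -0.087, 0.0], [0.0, 0.0, -1.0]]
ft_force: [0.3, -0.4, -0.2]
finger_gap: 0.471
gripper_force: 0.0
t 2.5 pos [ 0.1585 -0.6046  0.2313] head 85.02 gap 0.471 F [ 0.3 -0.4 -0.2] | shift [338.9 275.8  81.4] turn -0.1
```

```bash
python3 -m creep '[[40,33.9,27.6,8.1,0],[40,33.9,27.6,8.1,0],[40,33.9,27.6,8.1,0],[40,33.9,27.6,8.1,0],[40,33.9,27.6,8.1,0],[40,33.9,27.6,8.1,0],[40,33.9,27.6,8.1,0],[40,33.9,27.6,8.1,0],[40,33.9,27.6,8.1,0],[40,33.9,27.6,8.1,0]]' 40 >/dev/null
python3 - <<'E'
from h import *
b=capture("top");to(.4627,-.2909,.05,85.1)
for x,y,an in [(.564,-.317,-.07),(.375,-.368,.27)]: print(capfit(b,x,y,an))
E
```

```text
t 3.55 pos [ 0.4704 -0.2823  0.1495] head 85.13 gap 0.471 F [5.3 6.2 0.5] | shift [-9.6 -7.3 99.4] turn 0.0
(array([ 0.56458134, -0.31461133,  0.031     , -0.01408928]), np.float64(182.96875), [np.float32(303.0)])Traceback (most recent call last):
  File "<stdin>", line 3, in <module>
  File "h.py", line 62, in capfit
    m=comp(b,capmask(b,1),(x+.015,y+.015,z+.015)); m=cv2.morphologyEx(m,cv2.MORPH_CLOSE,np.ones((7,7)))
  File "h.py", line 60, in comp
    w=L[v-2:v+3,u-2:u+3].ravel(); l=np.bincount(w[w>0]).argmax(); return (L==l).astype(np.float32)
                                    ~~~~~~~~~~~~~~~~~~~~~~~~~~^^
ValueError: attempt to get argmax of an empty sequence
```

```bash
python3 -m creep '[[40,0,0,0,0],[40,0,0,0,0]]' >/dev/null; python3 -c "
from h import *
to(.4627,-.2909,.047,85.1)"
```

```text
t 3.75 pos [ 0.4634 -0.2917  0.1502] head 84.77 gap 0.472 F [-1.3 -0.3 -0.5] | shift [  0.8  -0.7 103.2] turn -0.3
```

```bash
python3 -m creep '[[40,0.4,-0.4,20,0],[40,0.4,-0.3,20,0],[40,0,0,20,0],[40,0,0,20,0],[40,0,0,15,0],[40,0,0,8.2,0],[40,0,0,0,0]]' >/dev/null; python3 -m creep '[[5,0,0,0,0],[5,0,0,0,0],[5,0,0,0,0],[5,0,0,0,0],[5,0,0,0,0],[5,0,0,0,0]]' 50; python3 -m creep '[[5,0,0,-5,0],[5,0,0,-15,0],[5,0,0,-30,0],[5,0,0,-40,0],[5,0,0,-40,0],[5,0,0,0,0],[5,0,0,0,0]]';  python3 - <<'E'
from h import *
to(.499,.320,.15,88.6)
a=capture("scene");z2=cv2.resize(a['frame'][150:290,100:330],None,fx=3.3,fy=3.3,interpolation=cv2.INTER_CUBIC)
cv2.imwrite("pics/l1.png",z2[:,:,::-1])
E
```

```text
time: 5.05
tool_pos: [0.4637, -0.2911, 0.0482]
ee_rot: [[0.089, 0.996, 0.002], [0.996, -0.089, -0.001], [-0.001, 0.002, -1.0]]
ft_force: [-1.0, -0.9, 7.0]
finger_gap: 0.13
gripper_force: 49.9
time: 5.75
tool_pos: [0.4634, -0.2907, 0.1782]
ee_rot: [[0.089, 0.996, 0.002], [0.996, -0.089, -0.001], [-0.001, 0.002, -1.0]]
ft_force: [-0.2, 0.4, -1.5]
finger_gap: 0.127
gripper_force: 48.9
t 5.75 pos [ 0.4634 -0.2907  0.1782] head 84.9 gap 0.127 F [-0.2  0.4 -1.5] | shift [611.5 -18.9  27.4] turn -3.7
```

View pics/l1.png

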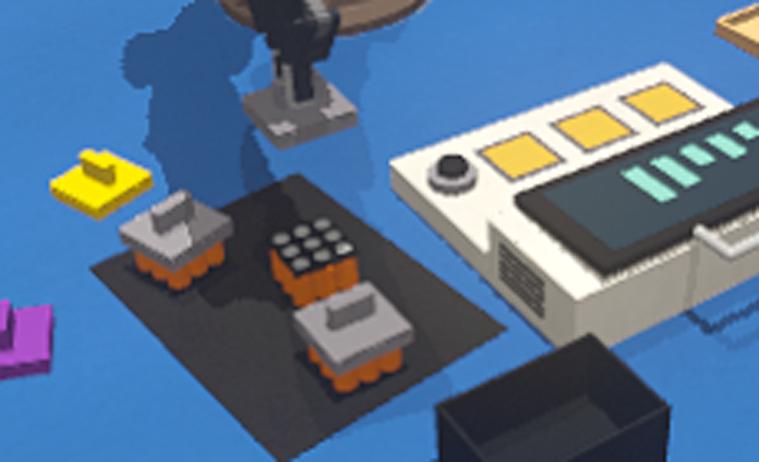

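```bash
python3 -m creep '[[5,25,-0.8,0,0],[5,45,-1.4,0,0],[5,45,-1.4,0,0],[5,45,-1.4,0,0],[5,45,-1.4,0,0],[5,45,-1.4,0,0],[5,45,-1.4,0,0],[5,45,-1.4,0,0],[5,45,-1.4,0,0],[5,45,-1.4,0,0]]' >/dev/null;python3 -m creep '[[5,45,-1.4,0,0],[5,45,-1.4,0,0],[5,45,-1.4,0,0],[5,30,-1.4,10,0],[5,16,0,10,-1.8],[5,0,0,0,-1.8],[5,0,0,0,0],[5,0,0,0,0]]'; python3 - <<'E'
from h import *
to(.499,.320,.0235,88.6)
b=capture("top")
print(capfit(b,.499,.320,-.025,observe()['tool_pos'][2]-.0172))
E
```

```text
time: 7.6
tool_pos: [0.4988, 0.3176, 0.1568]
ee_rot: [[0.028, 1.0, -0.0], [1.0, -0.028, -0.002], [-0.002, -0.0, -1.0]]
ft_force: [0.8, 0.3, 0.1]
finger_gap: 0.128
gripper_force: 48.9
t 7.6 pos [0.4988 0.3176 0.1568] head 88.37 gap 0.128 F [0.8 0.3 0.1] | shift [2.700e+00 1.000e-01 1.333e+02] turn -0.2Traceback (most recent call last):
  File "<stdin>", line 4, in <module>
  File "h.py", line 62, in capfit
    m=comp(b,capmask(b,1),(x+.015,y+.015,z+.015)); m=cv2.morphologyEx(m,cv2.MORPH_CLOSE,np.ones((7,7)))
  File "h.py", line 60, in comp
    w=L[v-2:v+3,u-2:u+3].ravel(); l=np.bincount(w[w>0]).argmax(); return (L==l).astype(np.float32)
                                    ~~~~~~~~~~~~~~~~~~~~~~~~~~^^
ValueError: attempt to get argmax of an empty sequence
```

```bash
python3 -m creep '[[5,1.4,0,30,0],[5,1.3,0,35,0],[5,0,0,30,0],[5,0,0,20,0],[5,0,0,12,0],[5,0,0,5,0],[5,0,0,1.5,0],[5,0,0,0,0],[5,0,0,0,0]]'; python3 -m creep '[[30,0,0,0,0],[30,0,0,0,0],[30,0,0,0,0],[30,0,0,-10,0],[30,0,0,-30,0],[40,0,0,-40,0],[40,0,0,-40,0],[40,-20,0,-20,0],[40,0,0,0,0]]'; python3 - <<'E'
from h import *
to(.5632,-.3162,.15,86.2)
b=capture("top")
cv2.imwrite("pics/p1.png",cv2.resize(b['frame'][100:300,80:400],None,fx=2.4,fy=2.4,interpolation=cv2.INTER_CUBIC)[:,:,::-1])
for x,y,an in [(.564,-.317,-.07),(.375,-.368,.27)]: print(capfit(b,x,y,an))
E
```

```text
time: 8.55
tool_pos: [0.499, 0.3229, 0.0247]
ee_rot: [[0.026, 1.0, 0.001], [1.0, -0.026, 0.001], [0.001, 0.001, -1.0]]
ft_force: [0.7, 0.1, 0.4]
finger_gap: 0.127
gripper_force: 48.9
time: 9.45
tool_pos: [0.4998, 0.3015, 0.1675]
ee_rot: [[0.028, 1.0, 0.005], [1.0, -0.028, 0.001], [0.002, 0.005, -1.0]]
ft_force: [0.1, -0.3, -1.0]
finger_gap: 0.469
gripper_force: 0.0
t 9.45 pos [0.4998 0.3015 0.1675] head 88.39 gap 0.469 F [ 0.1 -0.3 -1. ] | shift [-615.7   80.6   17. ] turn 2.2
(array([ 0.56291912, -0.31603434,  0.031     , -0.05820323]), np.float64(19.28125), [np.float32(494.0)])
(array([ 0.37494462, -0.36742877,  0.031     ,  0.28066491]), np.float64(22.734375), [np.float32(522.0)])
```

View pics/p1.png

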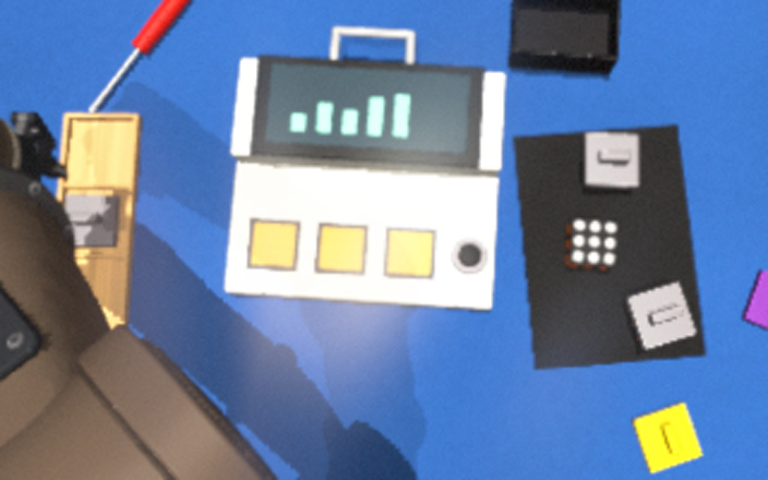

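```bash
python3 -m creep '[[40,-25,3.3,0,0],[40,-46,6,0,2],[40,-46,7.4,0,0],[40,-46,7.4,0,0],[40,-46,7.4,0,0],[40,-46,7.4,0,0],[40,-46,7.4,0,0],[40,-46,7.4,0,0],[40,-46,7.4,0,0],[40,-46,7.4,0,0]]' >/dev/null;python3 -m creep '[[40,-46,7.4,0,0],[40,-46,7.4,0,0],[40,-46,6,5,0],[40,-30,4,5,0],[40,-8,0,5,0],[40,0,0,0,0],[40,0,0,0,0]]'; python3 - <<'E'
from h import *
to(.5630,-.3161,.0475,86.4)
E
```

```text
time: 11.2
tool_pos: [0.5563, -0.3146, 0.148]
ee_rot: [[0.059, 0.998, -0.001], [0.998, -0.059, 0.002], [0.002, -0.001, -1.0]]
ft_force: [-1.1, 1.2, 0.0]
finger_gap: 0.468
gripper_force: 0.0
t 11.2 pos [ 0.5563 -0.3146  0.148 ] head 86.62 gap 0.468 F [-1.1  1.2  0. ] | shift [ -1.3   6.9 100.4] turn 0.2
```

```bash
python3 -m creep '[[40,-0.7,3.5,10,0],[40,-0.6,3.4,20,0],[40,0,0,20,0],[40,0,0,20,0],[40,0,0,20,0],[40,0,0,9.8,0],[40,0,0,0,0],[40,0,0,0,0]]' >/dev/null; python3 -m creep '[[5,0,0,0,0],[5,0,0,0,0],[5,0,0,0,0],[5,0,0,0,0],[5,0,0,0,0],[5,0,0,0,0]]' 50; python3 -m creep '[[5,0,0,-5,0],[5,0,0,-15,0],[5,0,0,-30,0],[5,0,0,-40,0],[5,0,0,-40,0],[5,0,0,0,0],[5,0,0,0,0]]';  python3 - <<'E'
from h import *
to(.588,.318,.17,88.6)
E
```

```text
time: 12.6
tool_pos: [0.5636, -0.3188, 0.05]
ee_rot: [[0.061, 0.998, 0.002], [0.998, -0.061, -0.001], [-0.001, 0.002, -1.0]]
ft_force: [-0.9, 0.9, 6.1]
finger_gap: 0.127
gripper_force: 49.6
time: 13.3
tool_pos: [0.5635, -0.3188, 0.1809]
ee_rot: [[0.061, 0.998, 0.003], [0.998, -0.061, -0.002], [-0.001, 0.003, -1.0]]
ft_force: [0.6, 0.3, -1.4]
finger_gap: 0.124
gripper_force: 48.9
t 13.3 pos [ 0.5635 -0.3188  0.1809] head 86.5 gap 0.124 F [ 0.6  0.3 -1.4] | shift [637.1 -14.4  10. ] turn -2.1
```

```bash
python3 -m creep '[[5,25,-0.8,0,0],[5,45,-1.1,0,0],[5,45,-1.1,0,0],[5,45,-1.1,0,0],[5,45,-1.1,0,0],[5,45,-1.1,0,0],[5,45,-1.1,0,0],[5,45,-1.1,0,0],[5,45,-1.1,0,0],[5,45,-1.1,0,0]]' >/dev/null;python3 -m creep '[[5,45,-1.1,0,0],[5,45,-1.1,0,0],[5,45,-1.1,0,0],[5,40,0,5,-2],[5,25,0,5,0],[5,10,0,0,0],[5,0,0,0,0],[5,0,0,0,0]]'; python3 - <<'E'
from h import *
to(.588,.318,.0245,88.6)
E
```

```text
time: 15.1
tool_pos: [0.587, 0.3193, 0.1684]
ee_rot: [[0.027, 1.0, -0.0], [1.0, -0.027, -0.002], [-0.002, -0.0, -1.0]]
ft_force: [0.0, -0.4, -0.0]
finger_gap: 0.122
gripper_force: 48.9
t 15.1 pos [0.587  0.3193 0.1684] head 88.43 gap 0.122 F [ 0.  -0.4 -0. ] | shift [ -1.    1.1 143.9] turn -0.2
```

```bash
python3 -m creep '[[5,-0.5,0.5,30,0],[5,-0.5,0.5,40,0],[5,0,0,35,0],[5,0,0,20,0],[5,0,0,12,0],[5,0,0,5,0],[5,0,0,1.5,0],[5,0,0,0,0],[5,0,0,0,0]]'; python3 -m creep '[[30,0,0,0,0],[30,0,0,0,0],[30,0,0,0,0],[30,0,0,-10,0],[30,0,0,-30,0],[40,0,0,-40,0],[40,0,0,-40,0],[40,-20,0,-20,0],[40,0,0,0,0]]'; python3 - <<'E'
from h import *
b=capture("top")
x,y,an=.375,-.368,.27
f=capfit(b,x,y,an)[0];print(f)
to(f[0],f[1],.17,np.degrees(f[3])+90)
E
```

```text
time: 16.0
tool_pos: [0.5884, 0.3205, 0.0266]
ee_rot: [[0.026, 1.0, 0.002], [1.0, -0.026, 0.001], [0.001, 0.002, -1.0]]
ft_force: [0.2, -0.0, -0.6]
finger_gap: 0.129
gripper_force: 48.9
time: 16.9
tool_pos: [0.5895, 0.2989, 0.1698]
ee_rot: [[0.028, 1.0, 0.006], [1.0, -0.028, 0.001], [0.002, 0.006, -1.0]]
ft_force: [0.9, -0.3, -0.3]
finger_gap: 0.468
gripper_force: 0.0
[ 0.37496498 -0.36733595  0.031       0.29105101]
t 16.95 pos [0.5884 0.2994 0.1675] head 88.39 gap 0.473 F [ 0.1 -0.4 -0.4] | shift [-672.4 -194.7   -3.7] turn -18.3
```

```bash
python3 -m creep '[[40,-25,-7.2,0,0],[40,-45,-13,0,0],[40,-45,-13,0,0],[40,-45,-13,0,0],[40,-45,-13,0,0],[40,-45,-13,0,0],[40,-45,-13,0,0],[40,-45,-13,0,0],[40,-45,-13,0,0],[40,-45,-13,0,0]]' >/dev/null;python3 -m creep '[[40,-45,-13,0,0],[40,-45,-13,0,0],[40,-45,-13,0,0],[40,-45,-13,0,0],[40,-45,-13,0,0],[40,-17,-5,0,-6.1],[40,0,0,5,-6.1],[40,0,0,5,-6.1],[40,0,0,0,0],[40,0,0,0,0]]'; python3 - <<'E'
from h import *
to(.375,-.3674,.0485,106.5)
E
```

```text
time: 18.95
tool_pos: [0.3755, -0.3659, 0.1547]
ee_rot: [[-0.287, 0.958, -0.001], [0.958, 0.287, 0.001], [0.001, -0.0, -1.0]]
ft_force: [0.7, 0.0, 0.0]
finger_gap: 0.469
gripper_force: 0.0
t 18.95 pos [ 0.3755 -0.3659  0.1547] head 106.67 gap 0.469 F [0.7 0.  0. ] | shift [ -1.4  -0.9 106.2] turn 0.2
```

```bash
python3 -m creep '[[40,-0.7,-0.5,16,0],[40,-0.7,-0.4,20,0],[40,0,0,20,0],[40,0,0,20,0],[40,0,0,20,0],[40,0,0,10,0],[40,0,0,0,0],[40,0,0,0,0]]' >/dev/null; python3 -m creep '[[5,0,0,0,0],[5,0,0,0,0],[5,0,0,0,0],[5,0,0,0,0],[5,0,0,0,0],[5,0,0,0,0]]' 50; python3 -m creep '[[5,0,0,-5,0],[5,0,0,-15,0],[5,0,0,-30,0],[5,0,0,-40,6],[5,0,0,-40,6],[5,0,0,0,6],[5,0,0,0,0]]';  python3 - <<'E'
from h import *
to(.410,.322,.17,88.6)
E
```

```text
time: 20.35
tool_pos: [0.3757, -0.3687, 0.0503]
ee_rot: [[-0.289, 0.957, 0.001], [0.957, 0.289, -0.001], [-0.002, 0.001, -1.0]]
ft_force: [-0.2, 0.6, 6.8]
finger_gap: 0.129
gripper_force: 49.9
time: 21.05
tool_pos: [0.3755, -0.3686, 0.1809]
ee_rot: [[0.023, 1.0, 0.002], [1.0, -0.023, -0.002], [-0.002, 0.002, -1.0]]
ft_force: [0.0, 0.3, -1.1]
finger_gap: 0.124
gripper_force: 49.1
t 21.05 pos [ 0.3755 -0.3686  0.1809] head 88.7 gap 0.124 F [ 0.   0.3 -1.1] | shift [691.2  18.8   9.5] turn 0.1
```

```bash
python3 -m creep '[[5,25,6,0,0],[5,45,9,0,0],[5,45,9,0,0],[5,45,9,0,0],[5,45,9,0,0],[5,45,9,0,0],[5,45,9,0,0],[5,45,9,0,0],[5,45,-6,0,0],[5,45,-6,0,0]]' >/dev/null;python3 -m creep '[[5,45,-7,0,0],[5,45,-7,0,0],[5,45,-7,0,0],[5,45,-7,5,0],[5,45,-7,5,0],[5,28,-3.2,0,0],[5,8,0,0,0],[5,0,0,0,0],[5,0,0,0,0]]'; python3 - <<'E'
from h import *
to(.410,.321,.0245,88.6)
E
```

```text
time: 22.95
tool_pos: [0.4083, 0.3206, 0.1686]
ee_rot: [[0.02, 1.0, -0.001], [1.0, -0.02, -0.002], [-0.002, -0.001, -1.0]]
ft_force: [0.7, -0.4, -0.0]
finger_gap: 0.125
gripper_force: 49.1
t 22.95 pos [0.4083 0.3206 0.1686] head 88.83 gap 0.125 F [ 0.7 -0.4 -0. ] | shift [  0.6   1.8 144.1] turn 0.2
```

Release, then move clear and fit the packs from their nine bright terminals.

```bash
python3 -m creep '[[5,0.2,1,30,0],[5,0,0.7,40,0],[5,0,0,35,0],[5,0,0,20,0],[5,0,0,12,0],[5,0,0,5,0],[5,0,0,1.5,0],[5,0,0,0,0],[5,0,0,0,0]]'; python3 -m creep '[[30,0,0,0,0],[30,0,0,0,0],[30,0,0,0,0],[30,0,0,-10,0],[30,0,0,-30,0],[80,0,0,-40,0],[80,-40,0,-40,0],[80,-40,0,-20,0],[80,-40,0,0,0],[80,0,0,0,0]]'; cat >> h.py <<'E'
def packs(b,z=.043,roi=None):
    H=hsv(b); m=((H[:,:,1]<45)&(H[:,:,2]>105))
    out=[]
    k=np.array([[i,j] for i in(-1,0,1) for j in(-1,0,1)])
    pts=np.array([c for c,S,r in quad(b,m,3,60) if (roi is None or (roi[0]<c[0]<roi[1] and roi[2]<c[1]<roi[3]))])
    X=unproj(b,pts,z)[:,:2]
    D=np.linalg.norm(X[:,None]-X[None],axis=2); used=set()
    for i in range(len(X)):
        n=[j for j in np.where(D[i]<.031)[0]]
        if len(n)==9 and i not in used:
            used|=set(n); c=X[n].mean(0); q=X[n]-c; ang=np.arctan2(q[:,1],q[:,0]); r=np.hypot(*q.T)
            w=r>.008; z4=(np.where(r>.020,-1,1)*1)[w]*np.exp(4j*ang[w])*1
            out.append((c,np.degrees(np.angle(z4.sum())/4),r.max()))
    return out,pts
E
python3 - <<'E'
from h import *
b=capture("top")
o,p=packs(b,.043,(290,385,140,270));print(o,len(p))
cv2.imwrite("pics/p2.png",cv2.resize(b['frame'][130:260,80:400],None,fx=2.4,fy=2.4,interpolation=cv2.INTER_CUBIC)[:,:,::-1])
to(.4627,-.2909,.17,85.1)
E
```

```text
time: 23.85
tool_pos: [0.4105, 0.3228, 0.0267]
ee_rot: [[0.021, 1.0, 0.001], [1.0, -0.021, 0.001], [0.001, 0.001, -1.0]]
ft_force: [0.0, -0.0, -0.5]
finger_gap: 0.123
gripper_force: 49.1
time: 24.85
tool_pos: [0.4078, 0.2014, 0.1618]
ee_rot: [[0.027, 1.0, 0.001], [1.0, -0.027, -0.004], [-0.004, 0.001, -1.0]]
ft_force: [0.6, -0.6, -0.1]
finger_gap: 0.936
gripper_force: 0.0
[] 3
t 24.9 pos [0.4079 0.2043 0.1619] head 88.55 gap 0.935 F [0.4 0.2 0.7] | shift [-493.7   67.4   -7.2] turn 3.4
```

View pics/p2.png

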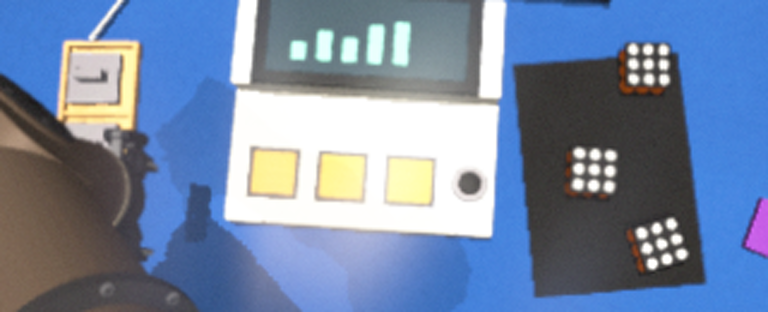

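```bash
cat >> h.py <<'E'
def discs(P,r,z=42):
    t=np.linspace(0,2*np.pi,13)[:-1]
    return [np.c_[i*P+r*np.cos(t),j*P+r*np.sin(t),np.full(12,z)]/1000 for i in(-1,0,1) for j in(-1,0,1)]
def packfit(b,roi,z0,P=18,r=6.5):
    """roi u0,u1,v0,v1 ; returns list of x,y,z0,yaw"""
    V=b['frame'].astype(float).min(2); soft=np.clip((V-60)/(200-60),0,1)
    m=np.zeros(V.shape,np.uint8); m[roi[2]:roi[3],roi[0]:roi[1]]=V[roi[2]:roi[3],roi[0]:roi[1]]>100
    m=cv2.morphologyEx(m,cv2.MORPH_CLOSE,np.ones((3,3),np.uint8)); out=[]
    for c,S,rr in quad(b,m,60,500):
        L=np.zeros_like(soft); L[S[1]-2:S[1]+S[3]+2,S[0]-2:S[0]+S[2]+2]=1
        X=unproj(b,[c],z0+.042)[0]; best=min((fit([b],[soft*L],discs(P,r),(X[0],X[1],z0,a),True,16) for a in(-.5,-.1,.3,.7)),key=lambda f:f[1])
        out.append((best[0][:2].round(4),round(np.degrees(best[0][3]),1)%90,round(best[1],1),S[4]))
    return out
E
python3 - <<'E'
from h import *
b=capture("top")
for P,r in((17,6),(18,6),(18,7),(18.7,6.5)): print(P,r,packfit(b,(290,385,135,270),.001,P,r))
E
```

```text
17 6 [(array([ 0.5913, -0.363 ]), np.float64(89.5), np.float64(76.4), np.int32(298)), (array([ 0.4632, -0.2914]), np.float64(84.6), np.float64(98.3), np.int32(326)), (array([ 0.3746, -0.3676]), np.float64(16.0), np.float64(75.0), np.int32(276))]
18 6 [(array([ 0.591 , -0.3636]), np.float64(87.8), np.float64(70.0), np.int32(298)), (array([ 0.4635, -0.2915]), np.float64(85.3), np.float64(95.5), np.int32(326)), (array([ 0.3745, -0.3676]), np.float64(17.4), np.float64(68.8), np.int32(276))]
18 7 [(array([ 0.5915, -0.3628]), np.float64(88.3), np.float64(36.8), np.int32(298)), (array([ 0.4634, -0.2914]), np.float64(84.8), np.float64(53.3), np.int32(326)), (array([ 0.3746, -0.3676]), np.float64(16.3), np.float64(34.0), np.int32(276))]
18.7 6.5 [(array([ 0.5919, -0.3629]), np.float64(87.9), np.float64(51.1), np.int32(298)), (array([ 0.4635, -0.291 ]), np.float64(84.3), np.float64(73.6), np.int32(326)), (array([ 0.3748, -0.3673]), np.float64(16.6), np.float64(47.6), np.int32(276))]
```

```bash
sed -i 's/P=18,r=6.5/P=18,r=7/' h.py; python3 -m creep '[[80,-25,3.4,0,1.9],[80,-46,6.2,0,1.8],[80,-46,9,0,0],[80,-46,9,0,0],[80,-46,9,0,0],[80,-46,9,0,0],[80,-46,9,0,0],[80,-46,9,0,0],[80,-46,9,0,0],[80,-46,9,0,0]]' >/dev/null;python3 -m creep '[[80,-46,9,0,0],[80,-8,1,0,0],[80,0,0,0,0],[80,0,0,0,0]]' 30; python3 - <<'E'
from h import *
to(.4634,-.2914,.007,84.8)
E
```

```text
time: 26.35
tool_pos: [0.4607, -0.2894, 0.161]
ee_rot: [[0.083, 0.997, 0.0], [0.997, -0.083, 0.001], [0.001, -0.0, -1.0]]
ft_force: [0.0, 0.1, -0.0]
finger_gap: 0.935
gripper_force: 0.0
t 26.35 pos [ 0.4607 -0.2894  0.161 ] head 85.25 gap 0.935 F [ 0.   0.1 -0. ] | shift [ -2.    2.9 154. ] turn 0.5
```

```bash
python3 -m creep '[[80,-1,1.5,25,0.5],[80,-1,1.4,35,0],[80,0,0,35,0],[80,0,0,30,0],[80,0,0,20,0],[80,0,0,9,0],[80,0,0,0,0],[80,0,0,0,0]]'; python3 -m creep '[[45,0,0,0,0],[45,0,0,0,0],[45,0,0,0,0],[45,0,0,0,0],[45,0,0,0,0],[45,0,0,0,0],[45,0,0,0,0]]' 60; python3 -m creep '[[45,0,0,-5,0],[45,0,0,-20,0],[45,0,0,-35,0],[45,0,0,-40,0],[45,0,0,-30,0],[45,0,0,0,0],[45,0,0,0,0]]';  python3 - <<'E'
from h import *
to(.4652,.092,.14,85.9)
E
```

```text
time: 27.15
tool_pos: [0.4635, -0.2932, 0.0082]
ee_rot: [[0.093, 0.996, 0.001], [0.996, -0.093, -0.0], [-0.0, 0.001, -1.0]]
ft_force: [-0.3, 0.2, -0.0]
finger_gap: 0.934
gripper_force: 0.0
time: 27.85
tool_pos: [0.4632, -0.2943, 0.0085]
ee_rot: [[0.094, 0.996, 0.002], [0.996, -0.094, -0.001], [-0.001, 0.002, -1.0]]
ft_force: [-0.9, 1.7, 6.7]
finger_gap: 0.646
gripper_force: 63.9
time: 28.55
tool_pos: [0.4625, -0.2942, 0.1377]
ee_rot: [[0.094, 0.996, 0.001], [0.996, -0.094, -0.001], [-0.001, 0.001, -1.0]]
ft_force: [-1.0, -0.2, -3.0]
finger_gap: 0.645
gripper_force: 64.3
t 28.55 pos [ 0.4625 -0.2942  0.1377] head 84.58 gap 0.645 F [-1.  -0.2 -3. ] | shift [384.8 -33.7  -2.7] turn -1.3
```

```bash
python3 -m creep '[[45,22,-2,0,0],[45,45,-4,0,0],[45,45,-4,0,0],[45,45,-4,0,0],[45,45,-4,0,0],[45,45,-4,0,0],[45,45,-4,0,0],[45,45,-4,0,0],[45,35,-3.5,0,0],[45,10,0,0,0]]' >/dev/null;python3 -m creep '[[45,0,0,0,-1.3],[45,0,0,0,0],[45,0,0,0,0]]' ; python3 - <<'E'
from h import *
to(.4652,.0892,.0385,85.9)
b=capture("top");print(packfit(b,(160,230,150,240),observe()['tool_pos'][2]-.0075))
E
```

```text
time: 29.85
tool_pos: [0.4648, 0.0875, 0.1365]
ee_rot: [[0.074, 0.997, -0.001], [0.997, -0.074, -0.001], [-0.001, -0.001, -1.0]]
ft_force: [-0.1, -0.2, -1.6]
finger_gap: 0.646
gripper_force: 64.2
t 29.85 pos [0.4648 0.0875 0.1365] head 85.77 gap 0.646 F [-0.1 -0.2 -1.6] | shift [ 1.8  0.4 98. ] turn -0.1
[(array([0.5491, 0.2084]), np.float64(8.9), np.float64(150.3), np.int32(166))]
```

```bash
python3 -m creep '[[45,1,0.4,20,0],[45,0.8,0,30,0],[45,0,0,25,0],[45,0,0,14,0],[45,0,0,6,0],[45,0,0,2,0],[45,0,0,0,0],[45,0,0,0,0]]'; python3 -m creep '[[72,0,0,0,0],[72,0,0,0,0],[72,0,0,0,0],[72,0,0,-10,0],[72,0,0,-30,0],[80,0,0,-40,0],[80,0,0,-30,0],[80,-40,0,0,0],[80,-45,0,0,0],[80,-45,0,0,0]]'; python3 -m creep '[[80,-45,0,0,0],[80,-45,0,0,0],[80,-45,0,0,0],[80,-45,0,0,0],[80,-20,0,0,0],[80,0,0,0,0]]';  python3 - <<'E'
from h import *
b=capture("top");print("target .4652 .092 -4.1; placed",packfit(b,(170,285,180,240),.030))
print(packfit(b,(290,385,135,270),.001))
to(.3746,-.3676,.14,106.3)
E
```

```text
time: 30.7
tool_pos: [0.4662, 0.0912, 0.0409]
ee_rot: [[0.072, 0.997, 0.001], [0.997, -0.072, 0.0], [0.0, 0.001, -1.0]]
ft_force: [0.4, 0.1, -3.1]
finger_gap: 0.649
gripper_force: 64.1
time: 31.7
tool_pos: [0.4563, -0.0394, 0.1514]
ee_rot: [[0.07, 0.998, 0.002], [0.998, -0.07, -0.0], [-0.0, 0.002, -1.0]]
ft_force: [1.5, -1.0, 0.1]
finger_gap: 0.933
gripper_force: 0.0
time: 32.3
tool_pos: [0.4412, -0.2416, 0.1506]
ee_rot: [[0.077, 0.997, 0.0], [0.997, -0.077, -0.001], [-0.001, 0.0, -1.0]]
ft_force: [0.4, 0.9, -1.2]
finger_gap: 0.941
gripper_force: 0.0
target .4652 .092 -4.1; placed []
[(array([ 0.5698, -0.38  ]), np.float64(37.9), np.float64(159.9), np.int32(71)), (array([ 0.5238, -0.3894]), np.float64(8.7), np.float64(74.7), np.int32(130))]
t 32.35 pos [ 0.4417 -0.2391  0.1506] head 85.74 gap 0.937 F [ 0.1  0.3 -0. ] | shift [-133.1  -57.4   10.6] turn -20.6
```

```bash
cat >> h.py <<'E'
def deckfit(b,pads,z=.030):
    H=hsv(b); out=[]
    V=H[:,:,2]; m0=((V<105)&(H[:,:,1]<140))
    for x,y in pads:
        u,v=proj(b,[(x,y,z+.042)])[0]; m=np.zeros(V.shape,np.uint8); a,c=int(u)-13,int(v)-13
        m[c:c+27,a:a+27]=m0[c:c+27,a:a+27]
        N,L,S,_=cv2.connectedComponentsWithStats(m,connectivity=8)
        if N<2: out.append(None); continue
        i=1+S[1:,4].argmax(); h=cv2.convexHull(np.argwhere(L==i)[:,::-1].astype(np.int32)); o=np.zeros(V.shape,np.uint8); cv2.fillConvexPoly(o,h,1)
        f=fit([b],[o.astype(np.float32)],[box(-28,28,-28,28,40,42)],(x,y,z,-.07),True,20)
        out.append((f[0][:2].round(4),round(np.degrees(f[0][3]),1),round(f[1],1),o.sum(),S[i,4]))
    return out
PADS=[(.4652,.092),(.4596,.0101),(.4533,-.0721)]
E
python3 -m creep '[[80,-20,-8,0,0],[80,-45,-19,0,0],[80,-45,-19,0,0],[80,-23,-11,0,0],[80,0,0,0,-7],[80,0,0,0,-7],[80,0,0,0,-6.6],[80,0,0,0,0],[80,0,0,0,0]]' 60; python3 - <<'E'
from h import *
b=capture("top")
print(deckfit(b,PADS[:1]))
cv2.imwrite("pics/p3.png",cv2.resize(b['frame'][140:260,160:390],None,fx=3.4,fy=3.4,interpolation=cv2.INTER_CUBIC)[:,:,::-1])
to(.3746,-.3676,.007,106.3)
E
```

```text
time: 33.25
tool_pos: [0.3763, -0.3654, 0.1505]
ee_rot: [[-0.282, 0.959, 0.0], [0.959, 0.282, 0.0], [0.0, 0.001, -1.0]]
ft_force: [0.3, -0.2, -0.4]
finger_gap: 0.936
gripper_force: 0.0
[None]
t 33.3 pos [ 0.3762 -0.3656  0.1505] head 106.4 gap 0.937 F [ 0.   0.7 -0.4] | shift [ -1.4  -2.1 143.5] turn 0.1
```

View pics/p3.png

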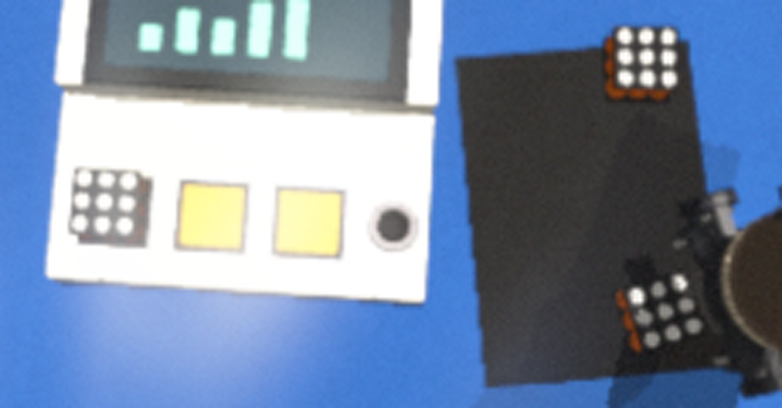

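```bash
python3 -m creep '[[80,-0.7,-1,25,0],[80,-0.7,-1.1,35,0],[80,0,0,30,0],[80,0,0,25,0],[80,0,0,18,0],[80,0,0,10,0],[80,0,0,0,0],[80,0,0,0,0]]'>/dev/null;  python3 - <<'E'
from h import *
to(.3746,-.3676,.007,106.3)
b=capture("top")
f=b['frame'].astype(float).min(2)
u,v=proj(b,[(.4652,.092,.072)])[0].astype(int);print(u,v);print(f[v-14:v+15:2,u-14:u+15:2].astype(int))
E
```

```text
t 34.1 pos [ 0.3746 -0.3684  0.0078] head 106.49 gap 0.936 F [-0.  -0.9  0.3] | shift [0.8 0.2 0.8] turn 0.2
190 199
[[171 254 254 254 254 254 254 254 254 254 254 254 254 254 254]
 [184 254 254 254 254 254 254 254 254 254 254 254 254 254 254]
 [195 254 254 205 211 219 217 224 231 238 238 245 245 253 253]
 [215 254 253 191 251 231 146 241 230 147 216 237 150 229 242]
 [239 254 253 185 250 222 166 250 246 154 250 252 168 122 166]
 [252 254 253 127 146 133 136 159 163 144 190 208 138 116 163]
 [253 255 252 201 240 153 156 236 182 149 192 165 134 120 192]
 [254 254 251 232 251 182 211 252 241 167 251 248 142 126 215]
 [254 254 236 145 181 136 156 217 170 156 226 218 136 125 223]
 [254 254 217 189 199 133 154 180 153 150 167 152 133 131 234]
 [254 254 193 250 248 152 232 252 192 200 252 233 133 137 234]
 [254 254 182 218 220 135 208 248 168 191 251 219 132 145 238]
 [254 254 251 218 125 125 132 147 143 145 164 148 134 155 247]
 [254 254 254 239 167 159 164 161 154 153 151 150 143 166 252]
 [255 254 254 254 254 254 254 253 251 250 249 248 249 250 254]]
```

```bash
cat >> h.py <<'E'
def discfit(b,x,y,a,z0,P=18,r=6.5):
    V=b['frame'].astype(np.float32).min(2); u,v=proj(b,[(x,y,z0+.042)])[0].astype(int); R=20
    I=V[v-R:v+R,u-R:u+R]; o=np.array([u-R,v-R])
    D=discs(P,r); Bx=[box(-28,28,-28,28,42,42)]
    def cost(q):
        X=(x+q[0]*.01,y+q[1]*.01,z0,a+q[2]*.3)
        d=sil(b,D,X,o,I.shape); p=np.clip(sil(b,Bx,X,o,I.shape)-d,0,1)
        return -((I*d).sum()/d.sum()-(I*p).sum()/p.sum())
    best=min((minimize(cost,[i,j,k],method='Nelder-Mead',options=dict(initial_simplex=[[i,j,k],[i+.3,j,k],[i,j+.3,k],[i,j,k+.3]],xatol=.005,fatol=.02)) for i in(-.3,.3) for j in(-.3,.3) for k in (-.15,.15)),key=lambda f:f.fun)
    q=best.x; return np.round([x+q[0]*.01,y+q[1]*.01],4),round(np.degrees(a+q[2]*.3),1),round(best.fun,1)
E
python3 -m creep '[[45,0.8,0,0,0],[45,0,0,0,0],[45,0,0,0,0],[45,0,0,0,0],[45,0,0,0,0],[45,0,0,0,0],[45,0,0,0,0]]' 60; python3 -m creep '[[45,0,0,-5,0],[45,0,0,-20,0],[45,0,0,-35,6.8],[45,0,0,-40,6.8],[45,0,0,-30,6.8],[45,0,0,0,0],[45,0,0,0,0]]';  python3 - <<'E'
from h import *
b=capture("top"); print(discfit(b,.4652,.092,-.07,.030)); print("B ",discfit(b,.5915,-.363,-.03,.001))
to(.4596,.0101,.14,85.9)
E
```

```text
time: 34.85
tool_pos: [0.3743, -0.3679, 0.0082]
ee_rot: [[-0.284, 0.959, 0.001], [0.959, 0.284, -0.001], [-0.001, 0.001, -1.0]]
ft_force: [-0.9, 0.7, 7.7]
finger_gap: 0.642
gripper_force: 63.2
time: 35.55
tool_pos: [0.3737, -0.3677, 0.1376]
ee_rot: [[0.066, 0.998, 0.0], [0.998, -0.066, -0.001], [-0.001, 0.001, -1.0]]
ft_force: [-0.1, -0.1, -4.0]
finger_gap: 0.644
gripper_force: 64.8
(array([0.4668, 0.094 ]), np.float64(-3.8), np.float64(-65.0))
B  (array([ 0.5915, -0.3629]), np.float64(-1.4), np.float64(-117.3))
t 35.6 pos [ 0.3731 -0.3673  0.1365] head 86.2 gap 0.646 F [ 0.3 -0.4 -3.1] | shift [382.2  61.3  -3.4] turn 0.3
```

```bash
python3 -m creep '[[45,22,3.5,0,0],[45,45,7.2,0,0],[45,45,7.2,0,0],[45,45,7.2,0,0],[45,45,7.2,0,0],[45,45,7.2,0,0],[45,45,7.2,0,0],[45,45,7.2,0,0],[45,35,5.8,0,0],[45,8,1.6,0,0]]' >/dev/null;python3 -m creep '[[45,0,0,20,0.3],[45,0,0,30,0],[45,0,0,20,0],[45,0,0,10,0],[45,0,0,0,0],[45,0,0,0,0]]' ; python3 - <<'E'
from h import *
to(.4596,.0101,.0377,85.9)
E
```

```text
time: 37.2
tool_pos: [0.4608, 0.0072, 0.0573]
ee_rot: [[0.073, 0.997, -0.0], [0.997, -0.073, 0.0], [0.0, -0.0, -1.0]]
ft_force: [0.3, 0.1, -2.6]
finger_gap: 0.645
gripper_force: 64.5
t 37.2 pos [0.4608 0.0072 0.0573] head 85.82 gap 0.645 F [ 0.3  0.1 -2.6] | shift [ 2.8 -1.4 19.6] turn -0.1
```

```bash
python3 -m creep '[[45,1.5,-1,8,0],[45,1.3,-0.4,6,0],[45,0,0,3,0],[45,0,0,0,0],[45,0,0,0,0],[45,0,0,0,0]]' ; python3 - <<'E'
from h import *
to(.4596,.0101,.0377,85.9)
E
```

```text
time: 37.8
tool_pos: [0.4598, 0.0102, 0.0403]
ee_rot: [[0.073, 0.997, 0.0], [0.997, -0.073, -0.0], [-0.0, 0.0, -1.0]]
ft_force: [0.2, 0.2, -3.3]
finger_gap: 0.645
gripper_force: 64.5
t 37.8 pos [0.4598 0.0102 0.0403] head 85.81 gap 0.645 F [ 0.2  0.2 -3.3] | shift [-0.2 -0.2  2.6] turn -0.1
```

```bash
python3 -m creep '[[45,0,0,1.5,0],[45,0,0,1.2,0],[45,0,0,0,0],[45,0,0,0,0]]'; python3 -m creep '[[72,0,0,0,0],[72,0,0,0,0],[72,0,0,0,0],[72,0,0,-10,0],[72,0,0,-30,0],[80,0,0,-40,0],[80,0,0,-30,0],[80,-40,8,0,0],[80,-45,12,0,0],[80,-45,12,0,0]]'; python3 -m creep '[[80,-45,12,0,0],[80,-45,12,0,0],[80,-45,12,0,0],[80,-45,12,0,0],[80,-30,12,0,-1],[80,0,0,0,0],[80,0,0,0,0]]';  python3 - <<'E'
from h import *
b=capture("top"); print(discfit(b,.4652,.092,-.07,.030)); print(discfit(b,.4596,.0101,-.07,.030))
to(.5915,-.3629,.007,88.4)
E
```

```text
time: 38.2
tool_pos: [0.4598, 0.0102, 0.0382]
ee_rot: [[0.073, 0.997, 0.001], [0.997, -0.073, -0.001], [-0.001, 0.001, -1.0]]
ft_force: [-3.2, -0.2, 10.4]
finger_gap: 0.646
gripper_force: 66.1
time: 39.2
tool_pos: [0.4824, -0.123, 0.1488]
ee_rot: [[0.072, 0.997, 0.002], [0.997, -0.072, -0.0], [-0.0, 0.002, -1.0]]
ft_force: [0.4, 0.6, -0.0]
finger_gap: 0.939
gripper_force: 0.0
time: 39.9
tool_pos: [0.5263, -0.3358, 0.1476]
ee_rot: [[0.057, 0.998, 0.0], [0.998, -0.057, 0.001], [0.001, -0.0, -1.0]]
ft_force: [0.3, 0.6, -0.2]
finger_gap: 0.938
gripper_force: 0.0
(array([0.4669, 0.094 ]), np.float64(-3.8), np.float64(-63.3))
(array([0.4605, 0.0108]), np.float64(-4.3), np.float64(-60.7))
t 39.95 pos [ 0.5265 -0.3346  0.1477] head 86.83 gap 0.935 F [0.6 0.6 0.8] | shift [-24.8  66.5 140.7] turn -1.6
```

```bash
python3 -m creep '[[80,-12,33,5,0],[80,-13,33.5,5,-1.6],[80,0,0,30,0],[80,0,0,35,0],[80,0,0,30,0],[80,0,0,20,0],[80,0,0,10,0],[80,0,0,5,0],[80,0,0,0,0],[80,0,0,0,0]]'>/dev/null;  python3 - <<'E'
from h import *
to(.5915,-.3629,.007,88.4)
E
```

```text
t 40.95 pos [ 0.5924 -0.3643  0.0089] head 88.42 gap 0.937 F [ 0.1 -0.   0.2] | shift [ 1.4 -0.9  1.9] turn 0.0
```

```bash
python3 -m creep '[[80,1.4,-0.9,1,0],[45,0,0,0,0],[45,0,0,0,0],[45,0,0,0,0],[45,0,0,0,0],[45,0,0,0,0],[45,0,0,0,0],[45,0,0,0,0]]' 60; python3 -m creep '[[45,0,0,-5,0],[45,0,0,-20,0],[45,0,0,-35,1],[45,0,0,-40,1.5],[45,0,0,-30,0],[45,0,0,0,0],[45,0,0,0,0]]';  python3 - <<'E'
from h import *
to(.4533,-.0721,.06,85.9)
E
```

```text
time: 41.75
tool_pos: [0.591, -0.363, 0.0073]
ee_rot: [[0.028, 1.0, 0.001], [1.0, -0.028, -0.001], [-0.0, 0.001, -1.0]]
ft_force: [-1.6, 0.7, 4.9]
finger_gap: 0.645
gripper_force: 65.3
time: 42.45
tool_pos: [0.5905, -0.3629, 0.1365]
ee_rot: [[0.071, 0.997, 0.0], [0.997, -0.071, -0.0], [-0.0, 0.0, -1.0]]
ft_force: [-0.9, 0.9, -3.6]
finger_gap: 0.646
gripper_force: 64.6
t 42.45 pos [ 0.5905 -0.3629  0.1365] head 85.91 gap 0.646 F [-0.9  0.9 -3.6] | shift [ 280.3 -157.6   76.4] turn 0.0
```

```bash
python3 -m creep '[[45,20,-11.3,0,0],[45,38,-21.3,0,0],[45,38,-21.3,0,0],[45,38,-21.3,0,0],[45,38,-21.3,0,0],[45,38,-21.3,0,0],[45,38,-21.3,0,0],[45,32.3,-18.5,10,0],[45,0,0,20,0],[45,0,0,20,0]]' >/dev/null;python3 -m creep '[[45,0,0,18,0],[45,0,0,8,0],[45,0,0,0,0],[45,0,0,0,0]]' ; python3 - <<'E'
from h import *
to(.4533,-.0721,.0367,85.9)
E
```

```text
time: 43.85
tool_pos: [0.4533, -0.072, 0.0604]
ee_rot: [[0.071, 0.997, -0.001], [0.997, -0.071, 0.0], [0.0, -0.001, -1.0]]
ft_force: [0.5, 0.2, -2.6]
finger_gap: 0.649
gripper_force: 64.6
t 43.85 pos [ 0.4533 -0.072   0.0604] head 85.91 gap 0.649 F [ 0.5  0.2 -2.6] | shift [-0.2  0.1 23.7] turn 0.0
```

```bash
python3 -m creep '[[45,0,0,10,0],[45,0,0,7,0],[45,0,0,4,0],[45,0,0,2,0],[45,0,0,0,0],[45,0,0,0,0]]'; python3 -m creep '[[72,0,0,0,0],[72,0,0,0,0],[72,0,0,0,0],[72,0,0,-10,0],[72,0,0,-30,0],[60,0,0,-40,0],[60,0,0,-30,0],[60,-40,0,-20,0],[60,-45,0,-20,0],[60,-45,0,-20,0]]'; python3 -m creep '[[60,-45,0,0,0],[60,-45,0,0,0],[60,0,0,0,0],[60,0,0,0,0]]';  python3 - <<'E'
from h import *
b=capture("top");a=capture("scene")
for x,y in PADS: print(discfit(b,x,y,-.07,.030))
cv2.imwrite("pics/p4a.png",cv2.resize(b['frame'][100:245,90:300],None,fx=3.6,fy=3.6,interpolation=cv2.INTER_CUBIC)[:,:,::-1])
cv2.imwrite("pics/p4b.png",cv2.resize(a['frame'][150:260,210:370],None,fx=4.8,fy=4.8,interpolation=cv2.INTER_CUBIC)[:,:,::-1])
to(.6,0,.2,85.9)
E
```

```text
time: 44.45
tool_pos: [0.4536, -0.072, 0.0375]
ee_rot: [[0.071, 0.997, 0.0], [0.997, -0.071, -0.0], [-0.0, 0.0, -1.0]]
ft_force: [-0.3, -0.5, -3.3]
finger_gap: 0.65
gripper_force: 64.6
time: 45.45
tool_pos: [0.444, -0.2027, 0.2095]
ee_rot: [[0.07, 0.998, 0.001], [0.998, -0.07, -0.0], [-0.0, 0.001, -1.0]]
ft_force: [1.2, -1.8, -0.8]
finger_gap: 0.703
gripper_force: 0.0
time: 45.85
tool_pos: [0.4373, -0.2921, 0.2078]
ee_rot: [[0.074, 0.997, 0.0], [0.997, -0.074, 0.0], [0.0, 0.0, -1.0]]
ft_force: [0.1, 1.5, 0.2]
finger_gap: 0.699
gripper_force: 0.0
(array([0.4668, 0.094 ]), np.float64(-3.7), np.float64(-65.4))
(array([0.4604, 0.0108]), np.float64(-4.3), np.float64(-62.9))
(array([ 0.4541, -0.0724]), np.float64(-4.3), np.float64(-54.9))
t 45.95 pos [ 0.438  -0.29    0.2078] head 86.0 gap 0.702 F [ 0.9  0.3 -0.5] | shift [300.6 141.3   8.1] turn 0.1
```

View pics/p4a.png

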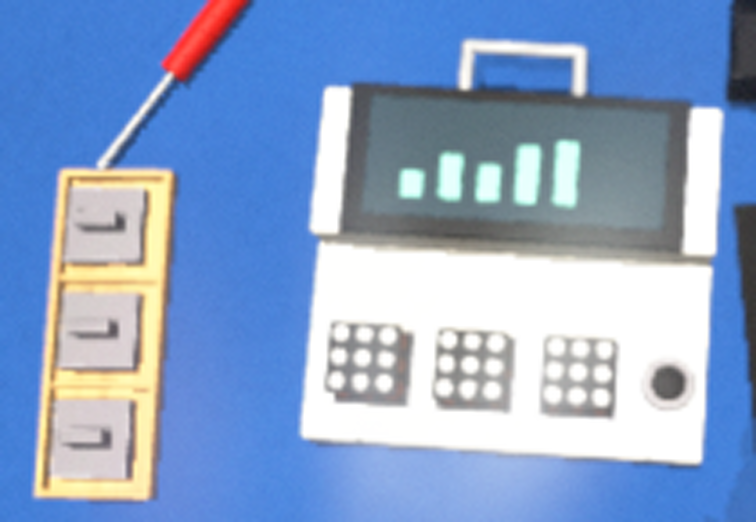

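View pics/p4b.png

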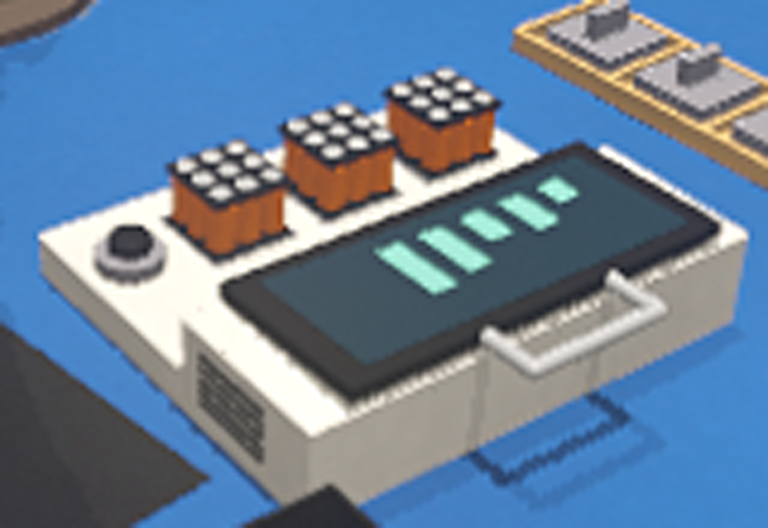

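```bash
python3 - <<'E'
from h import *
b=capture("top");a=capture("scene")
o=lambda q,s,c:(np.array(q)+.5)/s-.5+np.array(c)
for n,q1,q2 in (("bar",(597,338),(525,49)),("barR",(533,366),(583,52)),("barL",(660,308),(467,46)),("button",(131,240),(668,381))):
    print(n,tri([a,b],[o(q1,4.8,(210,150)),o(q2,3.6,(90,100))]).round(4))
# bar centre line in top, fine
H=hsv(b); m=(H[108:128,212:258,1]<90)&(H[108:128,212:258,2]>150); print(m.astype(int)[:, ::1].sum(0)); print(m.sum(1))
P=np.array(PADS);print("pad3->button dir",np.array(PADS[2])+ -(P[0]-P[2])/np.linalg.norm(P[0]-P[2])*.071)
s=(P[0]-P[2])/np.linalg.norm(P[0]-P[2]);xd=np.array([s[1],-s[0]]);print("xdir",xd,np.degrees(np.arctan2(xd[1],xd[0])))
E
```

```text
bar [ 0.7125 -0.0319  0.0798]
barR [ 0.7092 -0.0777  0.0815]
barL [0.7157 0.0145 0.0798]
button [ 0.4494 -0.1423  0.0478]
[ 0  0  0  0  0  6 13 14 14 10  4  4  4  4  4  4  4  4  4  4  4  5  4  5
  4  4  4  4  4  4  4  4  4  4  4  4  5 14 15 14 13  0  0  0  0  0]
[ 0  0  0 17 33 35 35 23  9  8  8  9  9  8  8  8  8  4  2  0]
pad3->button dir [ 0.44816479 -0.14291405]
xdir [ 0.99738098 -0.07232684] -4.147643971255765
```

```bash
python3 -m creep '[[28,20,18.4,0,0],[28,35,32.4,0,0],[28,35,32.4,0,0],[28,35,32.4,0,0],[28,35,32.4,0,0],[28,35,32.4,0,0],[28,35,32.4,0,0],[28,35,32.4,0,0],[28,11.5,10.6,0,0],[28,0,0,0,0]]' 30 >/dev/null; python3 -m creep '[[28,0,0,30,0],[28,0,0,30,0],[28,0,0,20,0],[28,0,0,0,0],[28,0,0,0,0]]'; python3 - <<'E'
from h import *
to(.7125,-.032,.067,85.9)
a=capture("scene")
cv2.imwrite("pics/p5.png",cv2.resize(a['frame'][120:260,210:390],None,fx=4.2,fy=4.2,interpolation=cv2.INTER_CUBIC)[:,:,::-1])
E
```

```text
time: 47.55
tool_pos: [0.7123, -0.0342, 0.1282]
ee_rot: [[0.071, 0.997, -0.0], [0.997, -0.071, -0.0], [-0.0, -0.0, -1.0]]
ft_force: [-0.5, -0.1, 0.7]
finger_gap: 0.326
gripper_force: 0.0
t 47.55 pos [ 0.7123 -0.0342  0.1282] head 85.9 gap 0.326 F [-0.5 -0.1  0.7] | shift [ 2.2  0.  61.2] turn 0.0
```

View pics/p5.png

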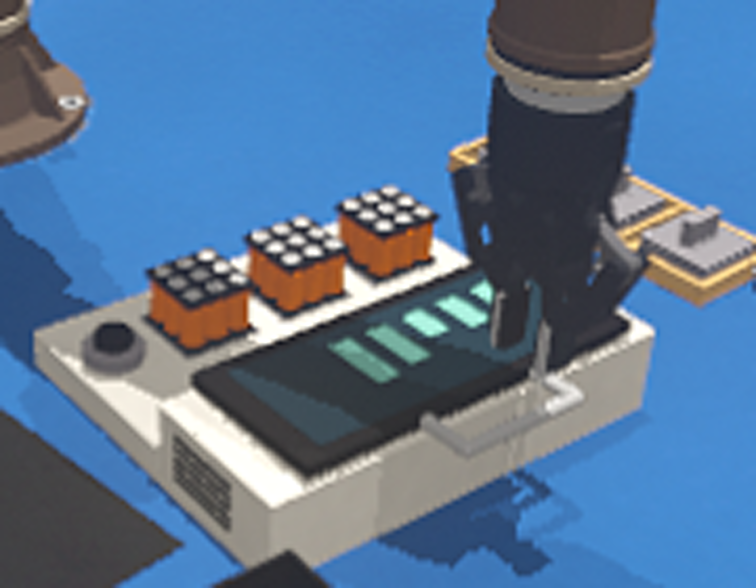

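```bash
python3 -m creep '[[28,1,0,15,0],[28,1,0,15,0],[28,0,0,12,0],[28,0,0,10,0],[28,0,0,7,0],[28,0,0,0,0],[28,0,0,0,0]]';python3 -m creep '[[0,0,0,0,0],[0,0,0,0,0],[0,0,0,0,0],[0,0,0,0,0],[0,0,0,0,0]]' 40; python3 -c "
from h import *
to(.7125,-.032,.067,85.9)"
```

```text
time: 48.3
tool_pos: [0.7129, -0.0318, 0.0685]
ee_rot: [[0.071, 0.997, 0.0], [0.997, -0.071, 0.0], [0.0, 0.0, -1.0]]
ft_force: [0.3, 0.7, 0.7]
finger_gap: 0.326
gripper_force: 0.0
time: 48.8
tool_pos: [0.7123, -0.0318, 0.0685]
ee_rot: [[0.071, 0.997, -0.001], [0.997, -0.071, -0.0], [-0.0, -0.001, -1.0]]
ft_force: [-5.5, 0.2, 2.6]
finger_gap: 0.096
gripper_force: 39.6
t 48.8 pos [ 0.7123 -0.0318  0.0685] head 85.92 gap 0.096 F [-5.5  0.2  2.6] | shift [-0.2  0.2  1.5] turn 0.0
```

```bash
python3 -m creep '[[0,0,-1,-7.6,0],[0,0,-1.1,-7.6,0],[0,0,-1.7,-7.6,0],[0,0,-2,-7.6,0],[0,0,-2.5,-7.4,0],[0,0,-2.7,-7.3,0],[0,0,-3.2,-7.1,0],[0,0,-3.4,-7.1,0],[0,0,0,0,0]]';python3 -m creep '[[0,0,-3.9,-6.7,0],[0,0,-4.1,-6.7,0],[0,0,-4.6,-6.3,0],[0,0,-4.7,-6.2,0],[0,0,-3.6,-4.1,0],[0,0,-3.7,-4.1,0],[0,0,0,0,0],[0,0,0,0,0],[0,0,0,0,0]]'; python3 - <<'E'
from h import *
to(.7125,-.032,.067,85.9)
a=capture("scene");b=capture("top")
cv2.imwrite("pics/p6.png",cv2.resize(a['frame'][110:260,200:390],None,fx=4,fy=4,interpolation=cv2.INTER_CUBIC)[:,:,::-1])
E
```

```text
time: 49.7
tool_pos: [0.6956, -0.0306, 0.1297]
ee_rot: [[0.071, 0.997, 0.002], [0.997, -0.071, -0.0], [-0.0, 0.002, -1.0]]
ft_force: [-0.3, 1.1, 2.1]
finger_gap: 0.092
gripper_force: 40.0
time: 50.6
tool_pos: [0.6729, -0.0289, 0.164]
ee_rot: [[0.072, 0.997, 0.005], [0.997, -0.072, 0.0], [0.0, 0.005, -1.0]]
ft_force: [5.7, -0.7, 7.4]
finger_gap: 0.094
gripper_force: 40.2
t 50.6 pos [ 0.6729 -0.0289  0.164 ] head 85.89 gap 0.094 F [ 5.7 -0.7  7.4] | shift [-0.3 39.3 97.2] turn -0.0
```

View pics/p6.png

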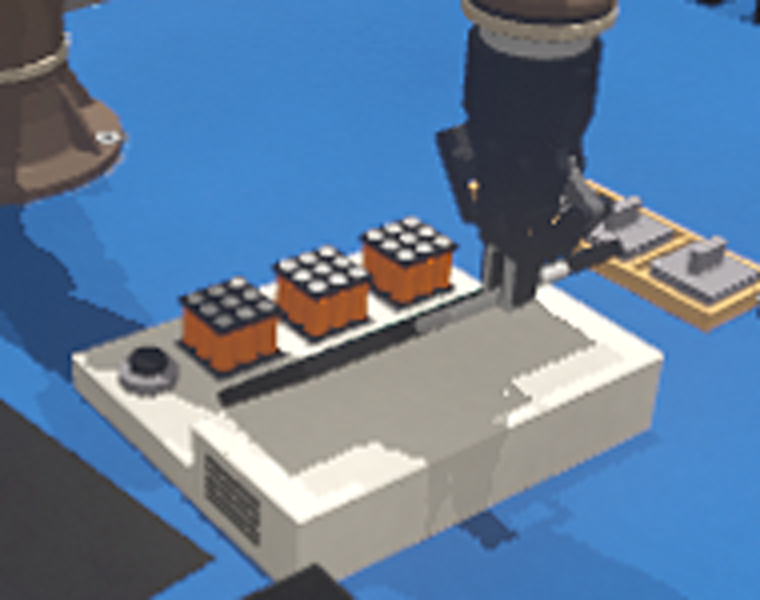

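```bash
python3 -m creep '[[0,0,-3,-3.3,0],[0,0,-3,-3.2,0],[0,0,-3,-3.2,0],[0,0,0,0,0],[0,0,0,0,0],[0,0,0,0,0]]'; python3 -m creep '[[20,0,0,0,0],[28,0,0,0,0],[28,0,0,0,0],[28,0,0,-15,0],[28,0,0,-25,0],[28,0,0,-40,0],[28,0,0,-40,0],[28,0,0,-30,0],[28,-40,0,0,0],[28,-40,0,0,0]]'; python3 -m creep '[[28,-40,-20,0,0],[28,-40,-20,0,0],[28,-40,-20,0,0],[28,-40,-20,0,0],[28,-30,-20,0,0],[28,0,0,0,0],[28,0,0,0,0]]'; python3 - <<'E'
from h import *
to(.448,-.143,.2,85.9)
b=capture("top");a=capture("scene")
cv2.imwrite("pics/p7.png",cv2.resize(b['frame'][105:235,170:300],None,fx=4.5,fy=4.5,interpolation=cv2.INTER_CUBIC)[:,:,::-1])
cv2.imwrite("pics/p7s.png",cv2.resize(a['frame'][130:240,215:355],None,fx=5,fy=5,interpolation=cv2.INTER_CUBIC)[:,:,::-1])
E
```

```text
time: 51.3
tool_pos: [0.6638, -0.0282, 0.1735]
ee_rot: [[0.072, 0.997, 0.005], [0.997, -0.072, 0.0], [0.0, 0.005, -1.0]]
ft_force: [4.0, -0.4, 4.6]
finger_gap: 0.093
gripper_force: 40.0
time: 52.3
tool_pos: [0.6564, -0.1071, 0.3243]
ee_rot: [[0.068, 0.998, 0.003], [0.998, -0.068, 0.0], [0.0, 0.003, -1.0]]
ft_force: [0.1, -0.2, -0.2]
finger_gap: 0.33
gripper_force: 0.0
time: 53.0
tool_pos: [0.5421, -0.2911, 0.3226]
ee_rot: [[0.073, 0.997, 0.001], [0.997, -0.073, -0.0], [-0.0, 0.001, -1.0]]
ft_force: [0.1, 0.5, 1.0]
finger_gap: 0.328
gripper_force: 0.0
t 53.0 pos [ 0.5421 -0.2911  0.3226] head 85.79 gap 0.328 F [0.1 0.5 1. ] | shift [ 140.8 -104.8  122.5] turn -0.1
```

View pics/p7.png

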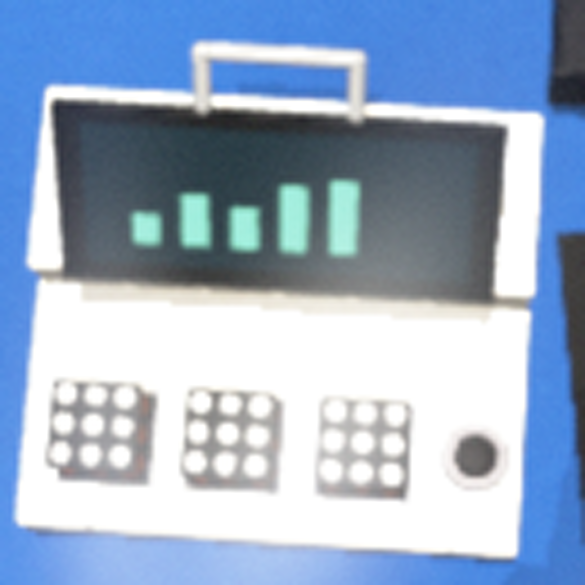

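View pics/p7s.png

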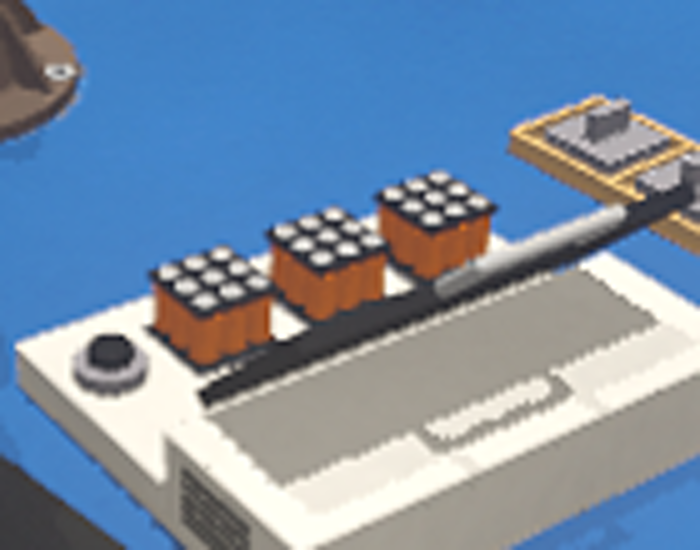

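```bash
python3 - <<'E'
from h import *
b=capture("top");a=capture("scene")
o=lambda q,s,c:(np.array(q)+.5)/s-.5+np.array(c)
xd=np.array([.99738,-.07233])
for n,q1,q2 in (("bar",(531,250),(281,51.5)),("R",(441,287),(366,57)),("L",(622,213),(196,46.5))):
    B=tri([a,b],[o(q1,5,(215,130)),o(q2,4.5,(170,105))]);print(n,B.round(4))
    if n=="bar": A=np.array([.7125,-.032,.0798]);d=B-A;r=.1561
X=d[:2]@xd;Z=d[2];print(X,Z,d)
for nm,(X,Z) in {"vision":(X,Z),"tcp":((np.array([.6638,-.0282])-[.7123,-.0318])@xd,.1735-.0685)}.items():
    D=2*np.arcsin(np.hypot(X,Z)/2/r);m=np.arctan2(Z,X)-np.pi/2;print(nm,"theta0",m-D/2-.0384,"theta",m+D/2-.0384)
print("from bar z vision",np.arcsin((B[2]-.066)/r)-.0384)
# far edge white-wing? print hinge in top at z .066/.078
for q in((66,275),(493,300)): print(unproj(b,[o(q,4.5,(170,105))],.068).round(4))
# model check: project bar ends for candidate thetas
h=A[:2]-xd*(r*np.cos(np.arcsin((A[2]-.066)/r)));print("hinge",h,"x from pad row",(h-np.array([.4596,.0101]))@xd)
for th in(.70,.74,.785,.83):
    c,s=np.cos(th),np.sin(th);Pm=np.r_[h+xd*(.156*c-.006*s),.066+.156*s+.006*c]
    print(th,Pm.round(4),((proj(a,[Pm])[0]+.5-[215,130])*5-.5).round(0),((proj(b,[Pm])[0]+.5-[170,105])*4.5-.5).round(0))
E
```

```text
bar [ 0.6637 -0.0331  0.1771]
R [ 0.6588 -0.0847  0.1739]
L [0.6696 0.0193 0.1807]
-0.0485771560773563 0.09727020195496668 [-0.04878455 -0.00110015  0.0972702 ]
vision theta0 0.0690610456976492 theta 0.7804808080839338
tcp theta0 0.015649966678607845 theta 0.7750613024388986
from bar z vision 0.7873440602807608
[[0.5625 0.1136 0.068 ]]
[[ 0.5436 -0.1544  0.068 ]]
hinge [ 0.55741857 -0.02075349] x from pad row 0.09979391938823312
0.7 [ 0.6726 -0.0291  0.1711] [560. 263.] [282.  47.]
0.74 [ 0.6683 -0.0288  0.1756] [555. 251.] [281.  52.]
0.785 [ 0.6633 -0.0284  0.1805] [549. 238.] [280.  57.]
0.83 [ 0.658  -0.028   0.1852] [543. 225.] [279.  63.]
```

```bash
cat > bar.py <<'E'
from h import *
from scipy.optimize import least_squares
xd=np.array([.99738,-.07233]);yd=np.array([.07233,.99738]);O=np.array([.4596,.0101])
def meas(img,us,vline,w):
    S=img.astype(float).min(2);out=[]
    for u in us:
        v0=int(round(vline(u)));vs=np.arange(v0-w,v0+w+1);c=S[vs,u];c=np.clip(c-(c.min()+.25*(c.max()-c.min())),0,None);out.append((u,(c*vs).sum()/c.sum()))
    return np.array(out)
def solve(a,b,Ma,Mb,X0,Z0):
    yy=np.linspace(-.12,.06,10)
    def res(q):
        P=np.c_[O+xd*q[0]+yd[None]*yy[:,None],np.full(10,q[1])];r=[]
        for p,M in((a,Ma),(b,Mb)):
            uv=proj(p,P);i=np.argsort(uv[:,0]);r.append(M[:,1]-np.interp(M[:,0],uv[i,0],uv[i,1]))
        return np.concatenate(r)
    f=least_squares(res,[X0,Z0]);return f.x,np.abs(f.fun).mean()
E
python3 - <<'E'
from bar import *
b=capture("top");a=capture("scene")
a0=cv2.imread("pics/scene0.png")[:,:,::-1];b0=cv2.imread("pics/top0.png")[:,:,::-1]
L=lambda u1,v1,u2,v2:(lambda u:v1+(v2-v1)*(u-u1)/(u2-u1))
Mb=meas(b['frame'],range(220,243),L(213.3,115.2,251.4,117.6),3)
Ma=meas(a['frame'],range(308,334),L(303.2,187.4,339.4,172.6),3)
Mb0=meas(b0,range(223,249),L(219.7,112.7,251.9,114.4),3)
Ma0=meas(a0,range(324,344),L(321,226.3,347.5,214.2),3)
n,e=solve(a,b,Ma,Mb,.205,.178);n0,e0=solve(a,b,Ma0,Mb0,.255,.080)
print(n0,e0,n,e)
X,Z=n-n0;r=.1561
D=2*np.arcsin(np.hypot(X,Z)/2/r);m=np.arctan2(Z,X)-np.pi/2;print("theta0",m-D/2-.0384,"theta",m+D/2-.0384)
print("z only",np.arcsin((n0[1]-.066)/r)-.0384,np.arcsin((n[1]-.066)/r)-.0384)
E
```

```text
[0.25535317 0.081786  ] 0.08239781146771927 [0.20743122 0.18176974] 0.0847783939507295
theta0 0.04548400294875953 theta 0.7716135474230579
z only 0.06290062819602618 0.7971094027911128
```

```bash
python3 -m creep '[[0,25,-19,0,0],[0,30,-22,15,0],[0,30,-22,25,0],[0,30,-22,40,0],[0,25.8,-19.8,40,0],[0,0,0,40,0],[0,0,0,40,0],[0,0,0,30,0],[0,0,0,0,0],[0,0,0,0,0]]'; python3 -c "
from h import *
to(.4488,-.1427,.055,85.9)"
```

```text
time: 54.3
tool_pos: [0.4509, -0.1454, 0.0967]
ee_rot: [[0.07, 0.998, -0.0], [0.998, -0.07, 0.0], [0.0, -0.0, -1.0]]
ft_force: [0.4, -0.4, 0.7]
finger_gap: -0.002
gripper_force: 0.0
t 54.3 pos [ 0.4509 -0.1454  0.0967] head 85.97 gap -0.002 F [ 0.4 -0.4  0.7] | shift [ 2.6 -2.2 41.7] turn 0.1
```

```bash
python3 -m creep '[[0,1.5,-1.2,15,0],[0,1.1,-1,15,0],[0,0,0,12,0],[0,0,0,0,0],[0,0,0,0,0]]'; python3 -m creep '[[0,0,0,3,0],[0,0,0,3,0],[0,0,0,0,0],[0,0,0,0,0]]';python3 -m creep '[[0,0,0,2,0],[0,0,0,1,0],[0,0,0,0,0],[0,0,0,0,0]]'
```

```text
time: 54.8
tool_pos: [0.4491, -0.1434, 0.055]
ee_rot: [[0.071, 0.997, 0.001], [0.997, -0.071, -0.0], [-0.0, 0.001, -1.0]]
ft_force: [0.1, -0.3, -0.1]
finger_gap: -0.002
gripper_force: 0.0
time: 55.2
tool_pos: [0.4494, -0.1435, 0.0486]
ee_rot: [[0.071, 0.997, 0.002], [0.997, -0.071, -0.0], [-0.0, 0.002, -1.0]]
ft_force: [2.3, -1.2, 3.4]
finger_gap: 0.003
gripper_force: 1.7
time: 55.6
tool_pos: [0.4494, -0.1435, 0.0459]
ee_rot: [[0.071, 0.997, 0.002], [0.997, -0.071, -0.001], [-0.001, 0.002, -1.0]]
ft_force: [0.2, -0.8, 13.6]
finger_gap: 0.001
gripper_force: 7.0
```

```bash
python3 -m creep '[[0,0,0,-3,0],[0,0,0,-10,0],[0,0,0,-30,0],[0,0,0,-40,0],[0,0,0,-40,0],[0,-40,0,-20,0],[0,-40,0,0,0],[0,-40,0,0,0],[0,0,0,0,0],[0,0,0,0,0]]'; python3 - <<'E'
from bar import *
b=capture("top")
for x,y in PADS: print(discfit(b,x,y,-.07,.030))
L=lambda u1,v1,u2,v2:(lambda u:v1+(v2-v1)*(u-u1)/(u2-u1))
print(meas(b['frame'],range(220,243),L(213.3,115.2,251.4,117.6),3)[::6])
cv2.imwrite("pics/p8.png",cv2.resize(b['frame'][100:300,90:390],None,fx=2.6,fy=2.6,interpolation=cv2.INTER_CUBIC)[:,:,::-1])
E
```

```text
time: 56.6
tool_pos: [0.4387, -0.2632, 0.1878]
ee_rot: [[0.074, 0.997, -0.002], [0.997, -0.074, 0.001], [0.001, -0.002, -1.0]]
ft_force: [0.5, 0.7, -0.4]
finger_gap: -0.002
gripper_force: 0.0
(array([0.4667, 0.0937]), np.float64(-4.2), np.float64(-65.3))
(array([0.4603, 0.0106]), np.float64(-4.0), np.float64(-62.7))
(array([ 0.454 , -0.0724]), np.float64(-4.6), np.float64(-54.5))
[[220.         115.78838413]
 [226.         116.31809643]
 [232.         116.53935185]
 [238.         116.87945879]]
```

View pics/p8.png

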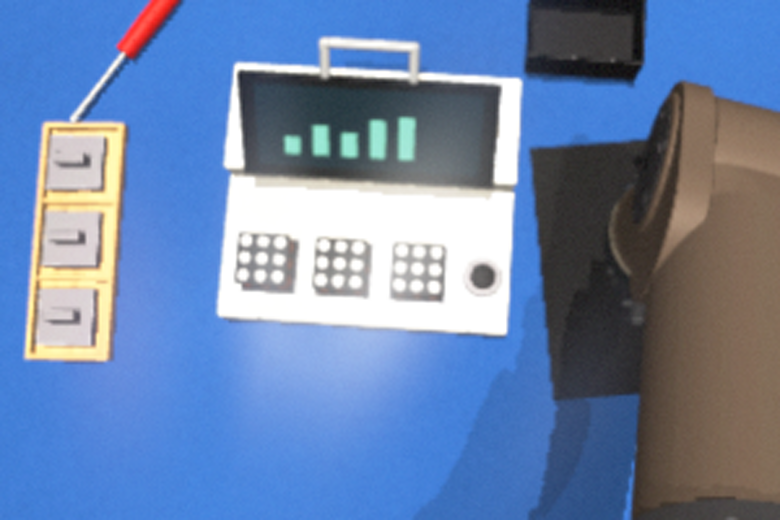

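The final top view shows the three caps in their own pockets (crop pixels about (75,160), (70,238), (65,317)). The packs are on the pads (about (265,262), (342,266), (417,271)), the display is raised and the robot is clear.

```bash
python3 -c "
from bench import *
print(sign_off())"
```

```text
the job is handed in; nothing more can be done
None
```

The job is handed in: all three caps are in the rack, all three packs stand on the pads within about 2 mm by the camera, the display is at about 45° (measured 44 to 46°), and the start button was pressed to its stop last.

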